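Stack a cylinder barrel, spacer and cover in an assembly vise and clamp it

TASK

Build up the cylinder stack in the vise pocket: first the finned barrel, standing upright on the pocket floor with its plain flange end down, then the square spacer plate flat on the barrel, then the round cover disc on top with its boss up, each set down square and gently and let go, with the jaw left open until all three are in. The barrel lies on its side, and the vise leaves finger room only at its two open sides, so stand it up on the table first and take it again from above. Then swing the vise crank until the jaw is tight on the stack, and leave the carton, piston, can and wrench where they are.

Things in the scene. Friction and masses are not known exactly. Their poses are not given: they have to be found in the camera images.
- vise: grey assembly vise, fixed to the table. Origin on the table under the middle of the closed pocket; z up, y from the fixed jaw towards the sliding jaw and crank. Base 100 mm wide in x, y = -65 to +150, 12 thick; its top is the pocket floor. Side rails, inner faces at x = +-35, 8 thick, top 30 above the table; above them the x sides are open for fingers
- fixed_jaw (a point): middle of the fixed jaw's inner face at its top edge, vise y = -32, 110 mm above the table. The jaw is 100 wide, 22 thick. Two steel corner lips stand out from it (vise y = -32 to -20, equally high), inner faces at x = +-35 and flared outwards over the top 12 mm, outer faces at x = +-44; keep fingers clear of them
- pocket (a point): centre of the pocket floor, 12 mm above the table, axes as the vise: where the middle of the stack's underside ends up when clamped
- jaw (a joint): travel of the grey sliding jaw, m: 0 fully open (its face at vise y = +41, pocket 73 mm long), 0.009 when it meets a 64 mm part lying against the fixed jaw, stop at 0.0096. The jaw is 64 wide (x), 16 thick, top 110 above the table; moved only by the crank, 4.5 mm per rad
- crank (a joint): turn of the crank, rad: 0 open, the arm pointing along vise +x; grows anticlockwise seen from above (past +y) as the jaw closes; stop at 2.133 (jaw 0.0096), tight. It stays where it is left; turning it takes about 3 N at the knob
- crank_axis (a point): on the crank's upright axis, vise x = 0, y = +115, 72 mm above the table, at the top of its round pedestal
- crank_knob (a point): middle of the crank's upright black round handle, 112 mm above the table, 60 mm from the axis; the handle is 22 in diameter, spins freely on its pin and reaches from 86 to 130 mm above the table; turns with the crank, the steel arm (top 85 mm) lies under it
- barrel: aluminium finned cylinder barrel, a 64 x 64 mm square block 72 mm long with a 45 mm bore right through and dark grooves between its fins; the ungrooved 16 mm at one end is the flange. Origin at the centre of the flange end face, z along the bore to the finned end, x and y square to the sides. Starts lying on its side. About 0.45 kg
- spacer: aluminium square spacer plate 64 x 64 mm, 18 mm thick, with a 45 mm hole through the middle. Origin at the centre of its underside, z up, x and y square to its sides. Starts lying flat, about 0.16 kg
- cover: aluminium round top disc, 63 mm in diameter and 12 mm thick, with a round boss of 30 mm diameter on top, 18 mm high (30 mm in all). Origin at the centre of its underside, z up through the boss. Starts boss up, about 0.18 kg
- carton: open cardboard box of parts, 110 x 160 mm, 75 high, bystander. Origin at the centre of its underside
- piston: aluminium piston, 72 mm in diameter, 66 high, with dark ring grooves, bystander. Origin at the centre of its underside
- can: plain steel can, 68 mm in diameter, 110 high, bystander. Origin at the centre of its underside
- wrench: steel wrench, 180 mm long, lying flat along its x axis, bystander. Origin at the middle of its underside
There are look-alikes about, which are no part of the job. What is shaped like the barrel but blue or turquoise is not meant.

How it is judged:
On the way, in this order (a step that is already met when the one before it is completed fails the run):
1. the barrel stands in the vise pocket, flange end down, on the pocket floor and let go, jaw still open (x of barrel in the frame of pocket between -0.005 and 0.005 m and y of barrel in the frame of pocket between -0.005 and 0.014 m and z of barrel in the frame of pocket between -0.003 and 0.004 m and angle between barrel's own z axis and vertical below 0.07 rad and (angle between the x axis of barrel and the x axis of vise, either way round below 0.1 rad or angle between the x axis of barrel and the y axis of vise, either way round below 0.1 rad) and contact force between the fingers and barrel below 0.2 N and linear speed of barrel below 0.03 m/s and value of joint jaw below 0.007 m), for 0.2 s.
2. the spacer lies flat on the barrel, square in the pocket, and is let go (x of barrel in the frame of pocket between -0.005 and 0.005 m and y of barrel in the frame of pocket between -0.005 and 0.014 m and z of barrel in the frame of pocket between -0.003 and 0.004 m and angle between each of barrel, spacer's own z axis and vertical below 0.07 rad and (angle between the x axis of barrel and the x axis of vise, either way round below 0.1 rad or angle between the x axis of barrel and the y axis of vise, either way round below 0.1 rad) and x of spacer in the frame of pocket between -0.005 and 0.005 m and y of spacer in the frame of pocket between -0.005 and 0.014 m and z of spacer in the frame of pocket between 0.069 and 0.076 m and (angle between the x axis of spacer and the x axis of vise, either way round below 0.1 rad or angle between the x axis of spacer and the y axis of vise, either way round below 0.1 rad) and contact force between the fingers and spacer below 0.2 N and linear speed of spacer below 0.03 m/s and value of joint jaw below 0.007 m), for 0.2 s.
3. the cover lies flat on the spacer, boss up, and is let go, jaw still open (x of barrel in the frame of pocket between -0.005 and 0.005 m and y of barrel in the frame of pocket between -0.005 and 0.014 m and z of barrel in the frame of pocket between -0.003 and 0.004 m and angle between each of barrel, spacer, cover's own z axis and vertical below 0.07 rad and (angle between the x axis of barrel and the x axis of vise, either way round below 0.1 rad or angle between the x axis of barrel and the y axis of vise, either way round below 0.1 rad) and x of spacer in the frame of pocket between -0.005 and 0.005 m and y of spacer in the frame of pocket between -0.005 and 0.014 m and z of spacer in the frame of pocket between 0.069 and 0.076 m and (angle between the x axis of spacer and the x axis of vise, either way round below 0.1 rad or angle between the x axis of spacer and the y axis of vise, either way round below 0.1 rad) and x of cover in the frame of pocket between -0.005 and 0.005 m and y of cover in the frame of pocket between -0.005 and 0.014 m and z of cover in the frame of pocket between 0.087 and 0.094 m and contact force between the fingers and cover below 0.2 N and linear speed of cover below 0.03 m/s and value of joint jaw below 0.007 m), for 0.2 s.
4. the jaw has been cranked onto the stack (value of joint jaw above 0.008 m), for 0.2 s.
At the end, for the whole second after the job is handed in: barrel, spacer, cover stacked in that order in the pocket, each within 5 mm of its centre in x and y, -3 to +4 mm of seated height (0, 72, 90 mm over its floor), upright within 0.07 rad, barrel and spacer square to the vise within 0.1 rad (any quarter turn), at rest; jaw travel over 8 mm (x of barrel in the frame of pocket between -0.005 and 0.005 m and y of barrel in the frame of pocket between -0.005 and 0.005 m and z of barrel in the frame of pocket between -0.003 and 0.004 m and angle between each of barrel, spacer, cover's own z axis and vertical below 0.07 rad and (angle between the x axis of barrel and the x axis of vise, either way round below 0.1 rad or angle between the x axis of barrel and the y axis of vise, either way round below 0.1 rad) and x of spacer in the frame of pocket between -0.005 and 0.005 m and y of spacer in the frame of pocket between -0.005 and 0.005 m and z of spacer in the frame of pocket between 0.069 and 0.076 m and (angle between the x axis of spacer and the x axis of vise, either way round below 0.1 rad or angle between the x axis of spacer and the y axis of vise, either way round below 0.1 rad) and x of cover in the frame of pocket between -0.005 and 0.005 m and y of cover in the frame of pocket between -0.005 and 0.005 m and z of cover in the frame of pocket between 0.087 and 0.094 m and value of joint jaw above 0.008 m and linear speed of each of barrel, spacer, cover below 0.02 m/s); the robot touches nothing.
It fails at once if carton, piston, can or wrench disturbed (moved more than 30 mm) (distance of any of carton, piston, can, wrench from where it was at the start of the episode above 0.03 m).
It fails at once if a part dropped or slammed into the vise (over 0.6 m/s inside the pocket) ((linear speed of barrel above 0.6 m/s and horizontal distance between barrel and pocket below 0.03 m and z of barrel in the frame of pocket below 0.115 m) or (linear speed of spacer above 0.6 m/s and horizontal distance between spacer and pocket below 0.03 m and z of spacer in the frame of pocket below 0.115 m) or (linear speed of cover above 0.6 m/s and horizontal distance between cover and pocket below 0.03 m and z of cover in the frame of pocket below 0.115 m)).
It also fails if it takes over 72 s, if anything falls off the work surface, if the arm or the gripper's body presses on something with over 40 N, if the wrist force passes 120 N, or if a joint passes its speed limit or range.

ROBOT

A 6-joint arm with a two-finger parallel gripper is mounted at the origin on the work surface. World frame = base frame: x ahead of the robot, y to its left, z up, the work surface at z = 0. Lengths are in m, angles in rad, forces in N, time in s.
With the tool pointing down it reaches from about 0.3 to 0.775 m from the base axis. Payload 14.6 kg.
Tool frame: the origin (TCP) lies midway between the tips of the shut fingers; the grasp point (between the pads) lies 19 mm behind it (pinch_z is the z of the grasp point in the tool frame, in m); z points along the fingers, y is the line along which they close (so a half turn about z gives the same grasp; the last joint's range is limited). The gripper opens to 94 mm and grips with 3 to 60 N. Pads are 16 mm wide; open, the fingers measure 119 mm over their backs; the gripper's body (75 mm by 177 mm) begins 78 mm behind the grasp point.
Start: joints at [-1.171, 0.3, 1.521, -0, 1.321, -0.067], TCP at [0.248, -0.491, 0.205] pointing down, gripper open.
Joint ranges: [-3.03, 3.03], [-0.79, 2.21], [0.23, 2.52], [-1.04, 4.18], [0, 3.07], [-2.55, 2.55]. Speed limits (rad/s): [2.22, 2.22, 2.57, 3.14, 3.14, 3.14].

INTERFACE

Orientations are given as a unit quaternion [w, x, y, z].
In Python, from workcell import * gives the robot as it stands.
- The arm moves only by the tool servo_tool, never from a script. Its argument "commands" is a list of rows, each a list of 3 entries, a list of its own where there are three numbers: the opening, from 0 (shut) to 1 (fully open), then the shift along the tool's x, y, z scaled (see below), then the turn about the tool's z scaled (see below). In form: [[claw, [dx, dy, dz], twist], ...]. A call has 1 to 20 rows; each row is the pose to reach, as a shift and turn from the pose commanded when the call began, along the tool's axes at that moment; what a row does not reach only later rows make up. The controller multiplies each number of a shift by 10 cm and each number of a turn by 30 degrees. A row lasts 1/12 s, in which the tool goes at most 41.7 mm and 7.16 degrees, less where a joint would pass 70% of its speed; a pose out of reach is approached as far as the arm can. A call with a number of a shift or a turn outside -1 to 1 is refused whole. A call with a gripper value outside its range is refused whole. The fingers move at their own pace and stop on an object; "force" is the grip in N (left out, the last holds). Time passes only in rows, so rows that repeat a pose let the fingers close. It gives the time, the measured TCP pose, the force, the opening and the grip force at its end, in the units of the state.
- sense(): the state, without advancing time (a new reading comes with each control period).
- camera(name): name is "scene" or "top" or "wrist"; returns a dict with "frame" (400x640x3 uint8, red, green, blue), "fx", "fy", "cx", "cy" (pixels), "k1" (the pictures are not rectified: a ray, as slopes to the right and down, at radius r is drawn at 1 + k1 r^2 times it, then the intrinsics apply), "origin" and "rotation" of the camera in the world; the wrist camera has in their place "T_tool_cam" (4x4, takes a point from camera to tool coordinates, whose origin is the TCP and whose axes are the flange's). Camera axes: x right, y up, looking along -z (the intrinsics and any distortion apply to the point x, -y, -z); pixel columns grow to the right and rows downward; lengths in m; the calibration is good to about 2 mm. A picture is of the moment at which its call begins: read the wrist's pose just before it. There is no depth.
- job_done(): hands the job in; it is judged then, once.
The state is a dict: "clock": time; "joint_positions": joint angles; "joint_velocities": joint speeds; "joint_efforts": joint torques, N m; "tcp_pos": TCP position; "tool_rot": TCP orientation; "ft_force": force on the tool from outside, world axes, zero at the start; "ft_torque": the same for the moment, N m; "opening": finger opening in m; "grip_force": force on a finger pad.
Only numpy, scipy, OpenCV 4.12 (cv2) and the standard library are available. Lean on these libraries where they do the work, as an engineer would, in place of code of your own. Each camera call takes 0.05 s, during which the arm holds its last target. There are 200 camera calls.

## Working session

There is one attempt and no reset: what is moved stays moved. The work goes in short steps, Python scripts to look and compute and a tool call to move; the robot and the scene stay as the last step left them, time stands still between calls to the robot, and variables do not carry over. Pictures are saved under pics/ and viewed, at most 10 in all, crops included, and the job is handed in when it is done.

Besides the shell and the picture viewer there is one more tool, called after ">>>" as name(argument=value, ...) on one line, values as JSON. servo_tool: Moves the arm, as the interface text tells. Shifts and turns lie within -1 to 1; 1 stands for 10 cm of shift or 30 degrees of turn. Its arguments: {"type":"object","properties":{"commands":{"type":"array"},"force":{"type":"number"}},"required":["commands"]}

```bash
mkdir -p pics; ls; python3 - <<'E'
from workcell import *
import cv2
s=sense();print({k:s[k] for k in('clock','tcp_pos','tool_rot','opening','ft_force')})
for n in('top','scene'):
    c=camera(n);cv2.imwrite(f'pics/{n}0.png',c['frame'][:,:,::-1])
    print(n,{k:v for k,v in c.items() if k!='frame'})
c=camera('wrist');cv2.imwrite('pics/wrist0.png',c['frame'][:,:,::-1]);print(c['T_tool_cam'],c['fx'],c['cx'],c['cy'],c['k1'])
E
```

```text
pics
{'clock': 0.0, 'tcp_pos': array([ 0.2474061 , -0.4909061 ,  0.20486657]), 'tool_rot': array([-5.90861895e-04,  9.72885833e-01,  2.31285101e-01, -9.78024175e-05]), 'opening': 0.0942190316891257, 'ft_force': array([ 0.30358746, -1.05337429,  0.90887607])}
top {'fx': 440.592168326407, 'fy': 440.592168326407, 'cx': 321.2330658264186, 'cy': 196.3830580348665, 'k1': -0.12422749949335268, 'origin': array([ 0.40687595, -0.00414554,  1.32820689]), 'rotation': array([-0.69864814, -0.03579225,  0.02496777,  0.71413326])}
scene {'fx': 486.9937757267313, 'fy': 486.9937757267313, 'cx': 311.37115322683326, 'cy': 205.4430380178905, 'k1': -0.09658493139704237, 'origin': array([ 1.57561141, -0.16348332,  1.13323928]), 'rotation': array([0.69462625, 0.29481892, 0.24589843, 0.60836677])}
[[ 2.33598814e-04  9.69277226e-01  2.45970738e-01  7.21919306e-02]
 [ 9.99999960e-01 -1.86771054e-04 -2.13707842e-04  6.33000272e-04]
 [-1.61201931e-04  2.45970778e-01 -9.69277231e-01 -1.79738621e-01]
 [ 0.00000000e+00  0.00000000e+00  0.00000000e+00  1.00000000e+00]] 355.40478067787336 317.45658900127967 201.53268038553887 -0.06563731818786947
```

View top.

View pics/top0.png

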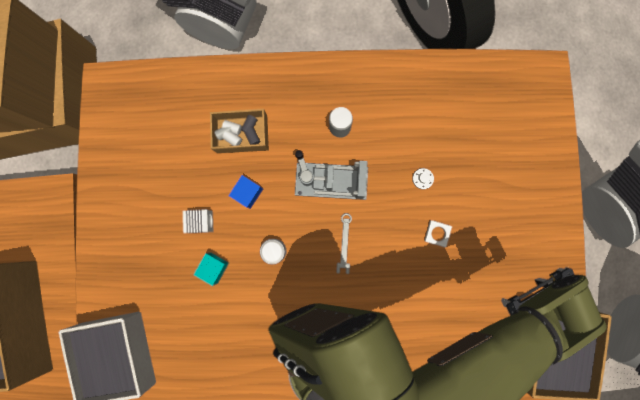

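View pics/scene0.png

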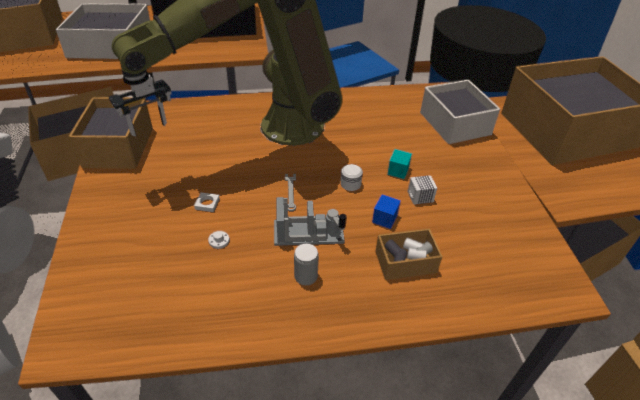

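The top view (image up is +x, left is +y) shows these:
- vise (332,180), crank knob (299,155)
- spacer (438,233), cover (424,178)
- carton (240,131), can (340,121), piston (272,250), wrench (345,243)

Barrel-shaped candidates are (197,221) aluminium with fins, (246,191) blue and (210,268) turquoise. The aluminium one at (197,221) fits the description. I'll confirm it in an enlarged composite.

```bash
cat > h.py <<'E'
from workcell import *
import cv2, numpy as np
from scipy.spatial.transform import Rotation as R
def rot(q): return R.from_quat(np.roll(q,-1)).as_matrix()
def grab(n,fn):
    s=sense(); c=camera(n); cv2.imwrite(f'pics/{fn}.png',c['frame'][:,:,::-1])
    if n=='wrist':
        T=np.eye(4);T[:3,:3]=rot(s['tool_rot']);T[:3,3]=s['tcp_pos'];T=T@c['T_tool_cam']
        o,Rm=T[:3,3],T[:3,:3]
    else: o,Rm=c['origin'],rot(c['rotation'])
    np.savez(f'pics/{fn}.npz',o=o,R=Rm,f=c['fx'],c=[c['cx'],c['cy']],k=c['k1']); return c['frame']
def und(fn,uv):
    d=np.load(f'pics/{fn}.npz'); p=(np.asarray(uv,float).reshape(-1,2)-d['c'])/d['f']
    q=p.copy()
    for _ in range(15): q=p/(1+d['k']*(q**2).sum(1,keepdims=True))
    return d,q
def toW(fn,uv,z):
    d,q=und(fn,uv); r=np.c_[q[:,0],-q[:,1],-np.ones(len(q))]@d['R'].T
    t=(np.asarray(z)-d['o'][2])/r[:,2]; return d['o']+r*t[:,None]
def toP(fn,X):
    d=np.load(f'pics/{fn}.npz'); p=(np.asarray(X,float).reshape(-1,3)-d['o'])@d['R']
    q=np.c_[p[:,0],-p[:,1]]/-p[:,2:]; q=q*(1+d['k']*(q**2).sum(1,keepdims=True)); return q*d['f']+d['c']
E
python3 - <<'E'
from h import *
grab('top','top1')
im=cv2.imread('pics/top1.png')
cr=lambda u,v:cv2.resize(im[v-30:v+30,u-40:u+40],(400,300),interpolation=cv2.INTER_CUBIC)
cv2.imwrite('pics/comp.png',np.vstack([np.hstack([cr(197,221),cr(332,178)]),np.hstack([cr(438,233),cr(424,178)])]))
np.set_printoptions(precision=4,suppress=True)
print(toW('top1',[[197,221],[438,233],[424,178],[299,155]],[.064,.018,.012,.13]))
E
```

```text
[[ 0.4523  0.3771  0.064 ]
 [ 0.4026 -0.3309  0.018 ]
 [ 0.5692 -0.2966  0.012 ]
 [ 0.6263  0.072   0.13  ]]
```

View pics/comp.png

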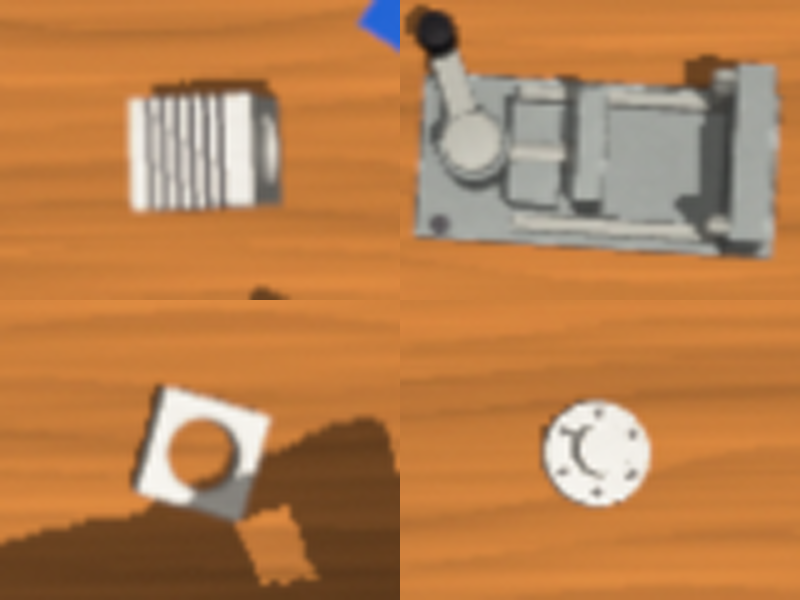

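The crop confirms it. The barrel at (197,221) is aluminium with grooves, and the plain flange end is on the image right, so its bore runs along about -y world. The vise's +y points image-left. Next I'll get a rough vise pose and a move planner.

```bash
cat >> h.py <<'E'
np.set_printoptions(precision=4,suppress=True)
def tool():
    s=sense(); M=rot(s['tool_rot']); return s['tcp_pos'],M,np.degrees(np.arctan2(M[1,0],M[0,0]))
def go(target,p=None,yaw=None):
    "shift in tool axes (scaled by 10cm) from p,yaw to target, tool down"
    p0,M,y0=tool(); p=p0 if p is None else p; y=np.radians(y0 if yaw is None else yaw)
    X=np.array([[np.cos(y),np.sin(y),0],[np.sin(y),-np.cos(y),0],[0,0,-1]])
    return X@(np.asarray(target)-p)*10
E
python3 - <<'E'
from h import *
c=lambda x,y:[292+(x-400)/5,148+y/5]
P=toW('top1',[c(427,77),c(415,237),c(778,63),c(772,257),c(735,257),c(472,143),c(437,33)],[.012,.012,.11,.11,.11,.085,.13]);print(P)
b=lambda x,y:[157+x/5,191+y/5]
print(toW('top1',[b(130,98),b(132,211),b(250,92),b(254,206)],[.064]*4))
print(tool(), sense()['joint_positions'])
E
```

```text
[[ 0.6222  0.0848  0.012 ]
 [ 0.5253  0.0935  0.012 ]
 [ 0.6095 -0.1184  0.11  ]
 [ 0.5008 -0.1116  0.11  ]
 [ 0.5013 -0.0911  0.11  ]
 [ 0.5717  0.0548  0.085 ]
 [ 0.6274  0.0709  0.13  ]]
[[0.4835 0.4191 0.064 ]
 [0.4175 0.4178 0.064 ]
 [0.4855 0.3473 0.064 ]
 [0.4193 0.3451 0.064 ]]
(array([ 0.2475, -0.491 ,  0.2051]), array([[ 0.893 ,  0.45  , -0.0003],
       [ 0.45  , -0.893 ,  0.0007],
       [ 0.    , -0.0007, -1.    ]]), np.float64(26.745852382915366)) [-1.1706  0.3003  1.5214 -0.      1.3207 -0.0666]
```

>>> servo_tool(commands=[[1, [1, 0, 0], -1], [1, [1, 0, 0], -1], [1, [1, 0, 0], -1], [1, [1, 0, 0], -1], [1, [1, 0, 0], -1]], force=12)

```text
clock: 0.62
tcp_pos: [0.3377, -0.4455, 0.2052]
tool_rot: [-0.0, 0.878, 0.479, -0.0]
ft_force: [0.2, -0.6, 0.9]
opening: 0.0938
grip_force: 0.0
```

>>> servo_tool(commands=[[1, [1, 0.78, 0], -0.98], [1, [1, 0.78, 0], -0.98], [1, [1, 0.78, 0], -0.98], [1, [1, 0.78, 0], -0.98], [1, [1, 0.78, 0], -0.98]])

```text
clock: 1.03
tcp_pos: [0.4579, -0.4046, 0.2048]
tool_rot: [-0.0, 0.729, 0.685, -0.0]
ft_force: [-0.6, -0.0, 0.2]
opening: 0.0937
grip_force: 0.0
```

>>> servo_tool(commands=[[1, [0.36, 0.2, -0.15], 0], [1, [0.36, 0.2, -0.15], 0], [1, [0.36, 0.2, -0.15], 0], [1, [0.36, 0.2, -0.15], 0]])

```text
clock: 1.37
tcp_pos: [0.4783, -0.3715, 0.2204]
tool_rot: [0.0, 0.732, 0.681, -0.0]
ft_force: [-0.1, -0.1, -0.6]
opening: 0.0939
grip_force: 0.0
```

```bash
python3 - <<'E'
from h import *
print(sense()['clock'],tool())
f=grab('wrist','w_sc')
for n,X in(('spacer',[.403,-.331,.018]),('cover',[.569,-.297,.012]),('vise',[.56,-.061,.11]),('mid',[.486,-.314,.0])): print(n,toP('w_sc',X))
# target for next view: TCP over vise
print(go([.545,-.10,.23]))
E
```

```text
1.3667 (array([ 0.4783, -0.3715,  0.2204]), array([[ 0.0715,  0.9974, -0.0001],
       [ 0.9974, -0.0715, -0.0002],
       [-0.0003, -0.0001, -1.    ]]), np.float64(85.89976060397574))
spacer [[243.5318 146.363 ]]
cover [[396.5466 102.5953]]
vise [[ 398.635  -228.7023]]
mid [[319.5653 123.8529]]
[ 2.7575  0.4736 -0.0981]
```

>>> servo_tool(commands=[[1, [1, 0.5, -0.3], 0], [1, [1, 0.5, -0.3], 0], [1, [1, 0.5, -0.3], 0]])

```text
clock: 1.67
tcp_pos: [0.5358, -0.2738, 0.2508]
tool_rot: [-0.0, 0.732, 0.681, 0.0]
ft_force: [-0.1, -0.0, 0.7]
opening: 0.0939
grip_force: 0.0
```

>>> servo_tool(commands=[[1, [1, 0.08, 0], 0], [1, [1, 0.08, 0], 0], [1, [1, 0.08, 0], 0]])

```text
clock: 1.92
tcp_pos: [0.5505, -0.1723, 0.2503]
tool_rot: [-0.0, 0.731, 0.683, 0.0]
ft_force: [0.5, -1.1, 0.2]
opening: 0.094
grip_force: 0.0
```

>>> servo_tool(commands=[[1, [1, 0, 0], 0], [1, [1, 0, 0], 0], [1, [1, 0, 0], 0]])

```text
clock: 2.17
tcp_pos: [0.5569, -0.0727, 0.2502]
tool_rot: [-0.0, 0.731, 0.682, 0.0]
ft_force: [0.7, 0.8, 0.6]
opening: 0.094
grip_force: 0.0
```

>>> servo_tool(commands=[[1, [0.36, 0, 0], 0], [1, [0.36, 0, 0], 0], [1, [0.36, 0, 0], 0], [1, [0.36, 0, 0], 0]])

```text
clock: 2.5
tcp_pos: [0.5595, -0.0407, 0.2502]
tool_rot: [-0.0, 0.731, 0.682, -0.0]
ft_force: [-0.0, -0.3, -0.5]
opening: 0.0941
grip_force: 0.0
```

```bash
python3 - <<'E'
from h import *
print(sense()['clock'],tool())
f=grab('wrist','w_v')
a=cv2.imread('pics/w_sc.png'); b=cv2.imread('pics/w_v.png')
top=np.hstack([cv2.resize(a[95:195,195:295],(400,400),interpolation=3)[:280],cv2.resize(a[52:152,346:446],(400,400),interpolation=3)[60:340]])
cv2.imwrite('pics/c2.png',np.hstack([cv2.resize(a[106:186,203:283],(400,400),interpolation=3),cv2.resize(a[62:142,356:436],(400,400),interpolation=3)]))
cv2.imwrite('pics/w_v2.png',cv2.resize(b[:,160:480],(480,600),interpolation=3))
E
```

```text
2.5 (array([ 0.5595, -0.0407,  0.2502]), array([[ 0.0691,  0.9976, -0.0005],
       [ 0.9976, -0.0691, -0.0002],
       [-0.0003, -0.0004, -1.    ]]), np.float64(86.03682980653824))
```

View pics/w_v2.png

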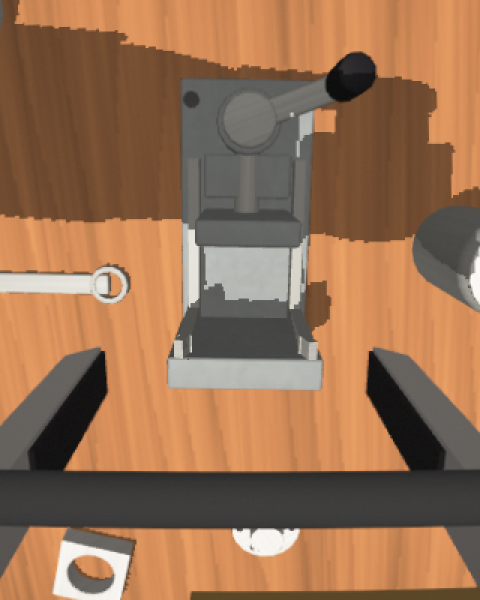

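View pics/c2.png

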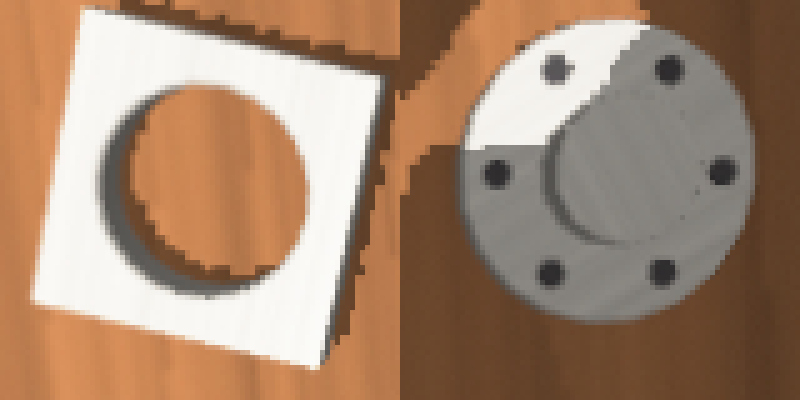

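Wrist view, vise crop:
- fixed jaw top face corners (168,361), (322,361), (169,388), (322,388)
- sliding jaw top (197,221)–(301,246)
- base far-left corner (182,79)
- crank knob at upper right (352,77)

Second picture:
- spacer with corners (85,7), (385,75), (318,368), (33,300)
- cover disc centred at (606,171), boss up

```bash
python3 - <<'E'
from h import *
v=lambda x,y:[160+(x+.5)/1.5-.5,(y+.5)/1.5-.5]
px=[v(168,361),v(322,361),v(169,388),v(322,388),v(182,79),v(197,246),v(301,246),v(197,221),v(301,219),v(249,119)]
z=[.11]*4+[.012]+[.11]*4+[.085]
loc=np.array([[-50,-32],[50,-32],[-50,-54],[50,-54],[-50,150],[-32,41],[32,41],[-32,57],[32,57],[0,115]])/1e3
W=toW('w_v',px,z)[:,:2]
def fit(W,loc):
    a=loc-loc.mean(0);b=W-W.mean(0);t=np.arctan2((a[:,0]*b[:,1]-a[:,1]*b[:,0]).sum(),(a*b).sum())
    Rm=np.array([[np.cos(t),-np.sin(t)],[np.sin(t),np.cos(t)]]);o=W.mean(0)-Rm@loc.mean(0);return t,Rm,o
t,Rm,o=fit(W,loc);print('vise',np.degrees(t),o);print(((W-o)@Rm-loc)*1e3)
a=lambda x,y:[203+(x+.5)/5-.5,106+(y+.5)/5-.5]
S=toW('w_sc',[a(85,7),a(385,75),a(318,368),a(33,300)],[.018]*4);d=np.roll(S,-1,0)-S
print('spacer',S.mean(0),np.linalg.norm(d,axis=1),np.degrees(np.arctan2(d[:,1],d[:,0])))
c=lambda x,y:[356+(x-400+.5)/5-.5,62+(y+.5)/5-.5]
C=toW('w_sc',[c(606,171),c(459,171),c(754,171),c(606,19),c(606,323)],[.011]*5);print('cover',C)
E
```

```text
vise -4.71712176679614 [ 0.5663 -0.0566]
[[ 0.1124 -1.9244]
 [-1.5747 -0.6411]
 [ 0.3801  1.4867]
 [-0.5365  2.7645]
 [ 1.1056  0.1777]
 [ 0.9971 -0.9536]
 [-0.2132 -0.0941]
 [ 1.0515 -1.9266]
 [-0.882   0.1222]
 [-0.4403  0.9887]]
spacer [ 0.4033 -0.3281  0.018 ] [0.0644 0.0648 0.0636 0.0638] [ -16.9882 -108.5727  162.1191   72.0772]
cover [[ 0.5697 -0.29    0.011 ]
 [ 0.5385 -0.288   0.011 ]
 [ 0.6013 -0.2919  0.011 ]
 [ 0.5705 -0.2592  0.011 ]
 [ 0.5689 -0.3218  0.011 ]]
```

>>> servo_tool(commands=[[1, [1, -0.5, 0], -0.15], [1, [1, -0.5, 0], -0.15], [1, [1, -0.5, 0], -0.15]])

```text
clock: 2.8
tcp_pos: [0.5155, 0.0641, 0.2502]
tool_rot: [-0.0, 0.704, 0.71, -0.0]
ft_force: [0.2, 0.6, -0.1]
opening: 0.094
grip_force: 0.0
```

>>> servo_tool(commands=[[1, [1, -0.4, 0], 0], [1, [1, -0.4, 0], 0], [1, [1, -0.4, 0], 0]])

```text
clock: 3.05
tcp_pos: [0.4743, 0.1646, 0.2506]
tool_rot: [-0.0, 0.704, 0.711, 0.0]
ft_force: [0.5, 0.0, 0.0]
opening: 0.0942
grip_force: 0.0
```

>>> servo_tool(commands=[[1, [1, -0.1, 0.1], 0], [1, [1, -0.1, 0.1], 0], [1, [1, -0.1, 0.1], 0]])

```text
clock: 3.3
tcp_pos: [0.4639, 0.2654, 0.2399]
tool_rot: [-0.0, 0.703, 0.711, -0.0]
ft_force: [1.0, -0.2, -1.5]
opening: 0.0939
grip_force: 0.0
```

>>> servo_tool(commands=[[1, [0.55, 0, 0.2], 0], [1, [0.55, 0, 0.2], 0], [1, [0.55, 0, 0.2], 0], [1, [0.55, 0, 0.2], 0]])

```text
clock: 3.63
tcp_pos: [0.4641, 0.3173, 0.2199]
tool_rot: [-0.0, 0.703, 0.711, -0.001]
ft_force: [-0.8, -0.3, 0.9]
opening: 0.0942
grip_force: 0.0
```

```bash
python3 - <<'E'
from h import *
print(sense()['clock'],tool())
f=grab('wrist','w_b'); b=cv2.imread('pics/w_b.png')
c=toP('w_b',[.453,.384,.064])[0].astype(int);print(c)
u,w=c-[80,60];u=max(u,0);w=max(w,0);print(u,w)
cv2.imwrite('pics/w_b2.png',cv2.resize(b[w:w+120,u:u+160],(800,600),interpolation=3))
E
```

```text
3.6333 (array([0.4641, 0.3173, 0.2199]), array([[-0.0109,  0.9999, -0.001 ],
       [ 0.9999,  0.0109, -0.0009],
       [-0.0009, -0.001 , -1.    ]]), np.float64(90.6252116010323))
[305 116]
225 56
```

View pics/w_b2.png

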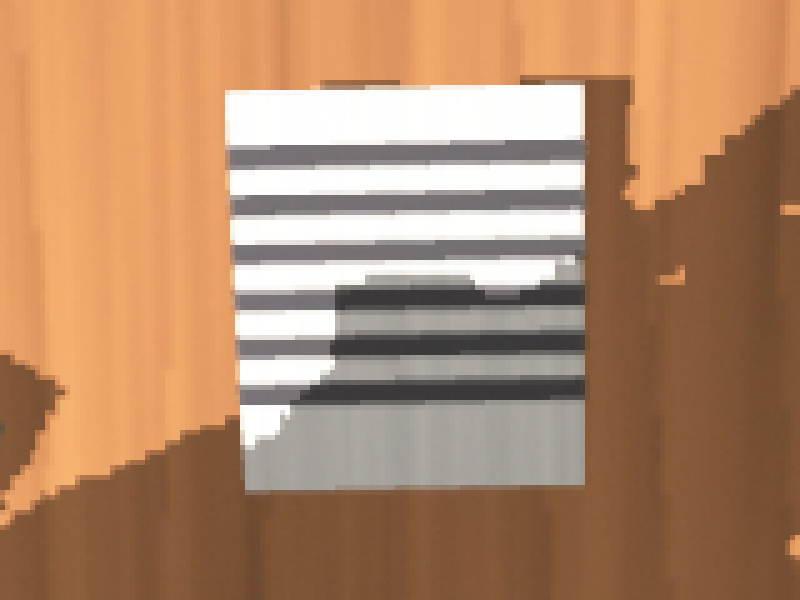

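The crop shows the barrel with its plain flange at the bottom (-y end). Its top face corners are (226,91), (585,85), (585,486) and (244,493).

```bash
python3 - <<'E'
from h import *
a=lambda x,y:[225+(x+.5)/5-.5,56+(y+.5)/5-.5]
S=toW('w_b',[a(226,91),a(585,85),a(585,486),a(244,493)],[.064]*4);d=np.roll(S,-1,0)-S
print(S,S.mean(0),np.linalg.norm(d,axis=1),np.degrees(np.arctan2(d[:,1],d[:,0])))
fl=(S[2]+S[3])/2; fi=(S[0]+S[1])/2; ax=(fi-fl)/np.linalg.norm(fi-fl); g=fl+ax*.060; g[2]=.013; print('flange',fl,'axis',np.degrees(np.arctan2(ax[1],ax[0])),'grasp',g,go(g))
E
```

```text
[[0.4211 0.4213 0.064 ]
 [0.4857 0.4229 0.064 ]
 [0.4875 0.3507 0.064 ]
 [0.4232 0.3487 0.064 ]] [0.4544 0.3859 0.064 ] [0.0646 0.0723 0.0644 0.0726] [   1.4677  -88.5278 -178.2122   91.6774]
flange [0.4554 0.3497 0.064 ] axis 91.57503906653086 grasp [0.4537 0.4097 0.013 ] [ 0.9288 -0.0963  2.075 ]
```

>>> servo_tool(commands=[[1, [0.93, -0.1, 0.2], -0.03], [1, [0.93, -0.1, 0.5], -0.03], [1, [0.93, -0.1, 0.8], -0.03], [1, [0.93, -0.1, 0.9], -0.03]])

```text
clock: 4.02
tcp_pos: [0.4519, 0.4111, 0.127]
tool_rot: [-0.0, 0.697, 0.717, -0.001]
ft_force: [-0.8, -0.5, -0.3]
opening: 0.0942
grip_force: 0.0
```

>>> servo_tool(commands=[[1, [0, 0, 0.4], 0], [1, [0, 0, 0.7], 0], [1, [0, 0, 0.8], 0], [1, [0, 0, 0.8], 0]])

```text
clock: 4.35
tcp_pos: [0.4527, 0.4092, 0.0489]
tool_rot: [-0.0, 0.698, 0.716, -0.002]
ft_force: [-0.2, 0.2, -0.7]
opening: 0.0939
grip_force: 0.0
```

```bash
python3 -c "
from h import *
print(tool(),go([.4537,.4097,.013]),sense()['ft_force'])"
```

```text
(array([0.4527, 0.4092, 0.0489]), array([[-0.0253,  0.9997, -0.0027],
       [ 0.9997,  0.0252, -0.0023],
       [-0.0022, -0.0027, -1.    ]]), np.float64(91.44711795814928)) [0.0048 0.0102 0.359 ] [-0.156   0.1686 -0.6575]
```

>>> servo_tool(commands=[[1, [0, 0.01, 0.36], 0], [1, [0, 0.01, 0.36], 0], [1, [0, 0.01, 0.36], 0], [0.5, [0, 0.01, 0.36], 0], [0.5, [0, 0.01, 0.36], 0], [0.5, [0, 0.01, 0.36], 0], [0.5, [0, 0.01, 0.36], 0], [0.5, [0, 0.01, 0.36], 0], [0.5, [0, 0.01, 0.36], 0], [0.5, [0, 0.01, 0.36], 0], [0.5, [0, 0.01, 0.36], 0]], force=8)

```text
clock: 5.27
tcp_pos: [0.4536, 0.4113, 0.0152]
tool_rot: [-0.0, 0.697, 0.717, 0.0]
ft_force: [-3.2, -1.4, 6.8]
opening: 0.0643
grip_force: 8.0
```

>>> servo_tool(commands=[[0.5, [-0.03, 0, -0.06], 0], [0.5, [-0.08, 0, -0.12], 0], [0.5, [-0.12, 0, -0.17], 0], [0.5, [-0.163, 0, -0.21], 0], [0.5, [-0.21, 0, -0.25], 0], [0.5, [-0.264, 0, -0.28], 0], [0.5, [-0.32, 0, -0.31], 0], [0.5, [-0.375, 0, -0.34], 0], [0.5, [-0.434, 0, -0.36], 0], [0.5, [-0.494, 0, -0.37], 0], [0.5, [-0.556, 0, -0.38], 0], [0.5, [-0.616, 0, -0.38], 0], [0.5, [-0.677, 0, -0.38], 0], [0.5, [-0.738, 0, -0.37], 0], [0.5, [-0.798, 0, -0.36], 0], [0.5, [-0.857, 0, -0.34], 0], [0.5, [-0.91, 0, -0.32], 0], [0.5, [-0.956, 0, -0.3], 0], [0.5, [-0.956, 0, -0.3], 0], [0.5, [-0.956, 0, -0.3], 0]])

```text
clock: 6.93
tcp_pos: [0.4562, 0.3153, 0.0443]
tool_rot: [-0.0, 0.698, 0.716, -0.0]
ft_force: [-0.0, -0.5, -2.9]
opening: 0.0639
grip_force: 8.0
```

```bash
python3 - <<'E'
from h import *
s=sense();print(s['ft_force'],s['opening'],tool()[0])
grab('scene','s1');grab('wrist','w1')
c=toP('s1',[.455,.315,.04])[0].astype(int);print(c)
a=cv2.imread('pics/s1.png')[c[1]-40:c[1]+40,c[0]-40:c[0]+40]
b=cv2.imread('pics/w1.png')[100:340,180:460]
cv2.imwrite('pics/v1.png',np.hstack([cv2.resize(a,(400,400),interpolation=3),cv2.resize(b,(400,400))]))
E
```

```text
[-0.0436 -0.4589 -2.9369] 0.06389038804462246 [0.4562 0.3153 0.0443]
[401 190]
```

View pics/v1.png

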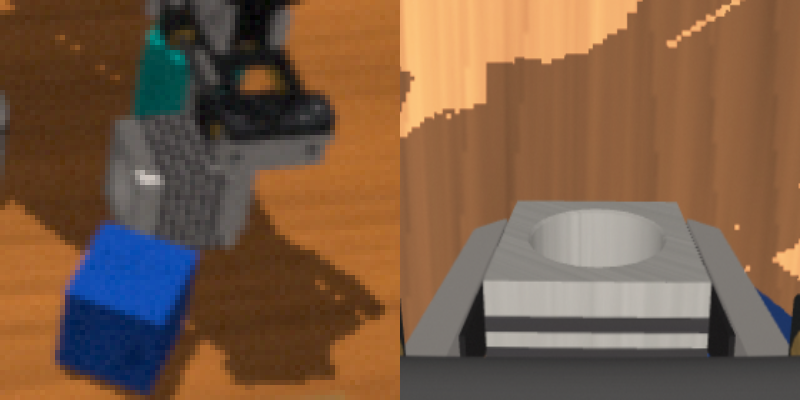

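The wrist view (right half) shows the bore face at image rows 200–280, with the wide edge nearest. So the barrel is still held nearly level, and the 8 N grip stopped it pivoting. I'll raise it a little and weaken the grip so it can swing, using the wrist torque to track the tilt.

```bash
python3 -c "
from h import *
s=sense();print(s['ft_force'],s['ft_torque'])"
```

```text
[-0.0022 -0.3061 -4.9138] [ 0.0875 -0.0565  0.0219]
```

>>> servo_tool(commands=[[0.5, [0, 0, -0.08], 0], [0.5, [0, 0, -0.15], 0], [0.5, [0, 0, -0.15], 0], [0.5, [0, 0, -0.15], 0]], force=6)

```text
clock: 7.37
tcp_pos: [0.4565, 0.3158, 0.0603]
tool_rot: [0.0, 0.697, 0.717, 0.001]
ft_force: [0.1, -0.6, -5.4]
opening: 0.0642
grip_force: 6.0
```

```bash
python3 -c "
from h import *
s=sense();print(s['ft_force'],s['ft_torque']);grab('wrist','w2')"
```

```text
[ 0.0809 -0.6135 -5.3924] [ 0.069  -0.091  -0.0138]
```

>>> servo_tool(commands=[[0.5, [0, 0, 0], 0], [0.5, [0, 0, 0], 0], [0.5, [0, 0, 0], 0], [0.5, [0, 0, 0], 0], [0.5, [0, 0, 0], 0]], force=4.5)

```text
clock: 7.83
tcp_pos: [0.4561, 0.3155, 0.0593]
tool_rot: [-0.0, 0.698, 0.717, -0.0]
ft_force: [-0.5, 0.6, -3.3]
opening: 0.0636
grip_force: 4.5
```

```bash
python3 -c "
from h import *
s=sense();print(s['ft_force'],s['ft_torque'],s['opening']);grab('wrist','w3')
a,b,c=[cv2.imread(f'pics/w{i}.png')[200:340,200:440].astype(int) for i in(1,2,3)]
print(abs(a-b).mean(),abs(b-c).mean())"
```

```text
[-0.5453  0.5727 -3.2963] [ 0.043  -0.1334  0.0657] 0.06358440499851965
9.97875 19.237222222222222
```

>>> servo_tool(commands=[[0.5, [0, 0, 0], 0], [0.5, [0, 0, 0], 0], [0.5, [0, 0, 0], 0], [0.5, [0, 0, 0], 0], [0.5, [0, 0, 0], 0], [0.5, [0, 0, 0], 0]])

```text
clock: 8.38
tcp_pos: [0.4562, 0.3155, 0.0594]
tool_rot: [0.0, 0.697, 0.717, -0.0]
ft_force: [0.7, -0.2, -3.9]
opening: 0.0642
grip_force: 4.5
```

```bash
python3 -c "
from h import *
s=sense();print(s['ft_force'],s['ft_torque'],s['opening']);grab('wrist','w4')
a,b=[cv2.imread(f'pics/w{i}.png')[200:340,200:440].astype(int) for i in(3,4)]
print(abs(a-b).mean())
for i in (1,2,3,4): print(cv2.imread(f'pics/w{i}.png')[190:320:5,250:262].mean((1,2)).astype(int))
print(toP('w4',[[.43,.316+.032,.078+.0104],[.43,.316-.032,.078+.0104],[.43,.316+.01,.078+.03],[.43,.316+.01,.078-.034]]))
"
```

```text
[ 0.6738 -0.1825 -3.9117] [-0.0217 -0.0361 -0.0129] 0.06417500584316821
0.6362599206349207
[ 90  91  91  91  91  90  91 100 108 125 126 133 132 134 132 132 180 179
 179 178  76  64 178 177  64  53]
[ 91  90  91  90  90  97 107 115 119 134 139 140 138 139 139 138 138 175
 175 174 174  63  62 173  84  52]
[136 139 140 145 149 151 153 158 160 169 170 170 170 167 169 170 169 168
 167 167 168 147  96  79  68  52]
[136 139 139 145 149 151 153 158 160 169 170 170 170 167 169 170 169 168
 167 167 168 147  96  79  68  52]
[[257.1318 200.6922]
 [259.5692 328.1444]
 [250.0767 265.8078]
 [270.3427 218.9366]]
```

```bash
python3 - <<'E'
from h import *
grab('scene','s2')
a=cv2.imread('pics/s2.png')[145:225,361:441]
b=cv2.imread('pics/w4.png')[100:340,180:460]
cv2.imwrite('pics/v2.png',np.hstack([cv2.resize(a,(400,400),interpolation=3),cv2.resize(b,(400,343))[:400] if 0 else cv2.resize(b,(400,400))]))
E
```

```text
(no output)
```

View pics/v2.png

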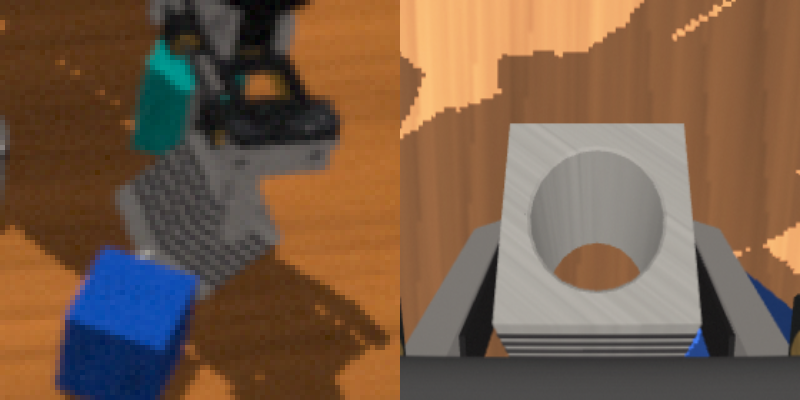

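It now hangs tilted about 47°. I'll touch the flange's lower edge to the table and finish standing it by moving on around that edge.

>>> servo_tool(commands=[[0.5, [0, 0, 0.06], 0], [0.5, [0, 0, 0.11], 0], [0.5, [-0.02, 0, 0.11], 0], [0.5, [-0.05, 0, 0.1], 0], [0.5, [-0.084, 0, 0.1], 0], [0.5, [-0.13, 0, 0.1], 0], [0.5, [-0.17, 0, 0.1], 0], [0.5, [-0.21, 0, 0.1], 0], [0.5, [-0.256, 0, 0.105], 0], [0.5, [-0.3, 0, 0.11], 0], [0.5, [-0.34, 0, 0.12], 0], [0.5, [-0.38, 0, 0.135], 0], [0.5, [-0.42, 0, 0.15], 0], [0.5, [-0.465, 0, 0.165], 0], [0.5, [-0.51, 0, 0.18], 0], [0.5, [-0.51, 0, 0.18], 0]])

```text
clock: 9.82
tcp_pos: [0.4576, 0.2638, 0.0415]
tool_rot: [0.0, 0.698, 0.716, -0.0]
ft_force: [-2.4, -3.0, 3.3]
opening: 0.0641
grip_force: 4.5
```

```bash
python3 -c "
from h import *
s=sense();print(s['ft_force'],s['ft_torque'],s['opening'],tool()[0]);grab('wrist','w5')
im=cv2.imread('pics/w5.png')
p=tool()[0];g=p[1]
print(toP('w5',[[.424,g+.032,.072],[.488,g+.032,.072],[.424,g-.032,.072],[.488,g-.032,.072]]))
h=cv2.cvtColor(im,cv2.COLOR_BGR2HSV)[:,:,1]
for r in range(120,320,8):
    i=np.where(h[r,200:440]<50)[0]+200; print(r,(i.min(),i.max(),len(i)) if len(i) else 0,end='; ')
"
```

```text
[-2.4042 -2.9942  3.3251] [-0.5821  0.5141  0.0172] 0.06414014687853092 [0.4576 0.2638 0.0415]
[[239.6595 201.8162]
 [386.6449 205.6086]
 [243.9473 330.0222]
 [376.1541 333.1703]]
120 0; 128 0; 136 0; 144 0; 152 0; 160 (np.int64(247), np.int64(388), 142); 168 (np.int64(247), np.int64(388), 142); 176 (np.int64(246), np.int64(389), 144); 184 (np.int64(245), np.int64(389), 145); 192 (np.int64(245), np.int64(390), 146); 200 (np.int64(244), np.int64(390), 147); 208 (np.int64(244), np.int64(391), 148); 216 (np.int64(243), np.int64(391), 149); 224 (np.int64(243), np.int64(399), 113); 232 (np.int64(242), np.int64(393), 96); 240 (np.int64(230), np.int64(405), 110); 248 (np.int64(225), np.int64(410), 114); 256 (np.int64(219), np.int64(416), 125); 264 (np.int64(214), np.int64(422), 138); 272 (np.int64(208), np.int64(427), 156); 280 (np.int64(202), np.int64(433), 198); 288 (np.int64(200), np.int64(438), 239); 296 (np.int64(200), np.int64(439), 240); 304 (np.int64(200), np.int64(439), 240); 312 (np.int64(200), np.int64(439), 82);
```

The face plane in the wrist image shows about 31° of tilt left, with the centre of mass already past the flange edge. I'll finish the roll around the edge with light pressure.

>>> servo_tool(commands=[[0.5, [-0.04, 0, 0.02], 0], [0.5, [-0.08, 0, 0.04], 0], [0.5, [-0.12, 0, 0.06], 0], [0.5, [-0.16, 0, 0.08], 0], [0.5, [-0.2, 0, 0.105], 0], [0.5, [-0.234, 0, 0.13], 0], [0.5, [-0.27, 0, 0.155], 0], [0.5, [-0.3, 0, 0.18], 0], [0.5, [-0.3, 0, 0.18], 0], [0.5, [-0.3, 0, 0.18], 0]], force=4)

```text
clock: 10.7
tcp_pos: [0.4583, 0.2341, 0.0229]
tool_rot: [-0.0, 0.698, 0.716, -0.0]
ft_force: [0.6, -0.0, -3.8]
opening: 0.064
grip_force: 4.2
```

```bash
cat >> h.py <<'E'
def tilt(fn):
    im=cv2.imread(f'pics/{fn}.png'); h=cv2.cvtColor(im,cv2.COLOR_BGR2HSV)[:,:,1]; L=[]
    for r in range(60,300,4):
        i=np.where(h[r,200:440]<50)[0]+200
        if len(i)>60: L.append((r,i.min(),i.max()))
    r0=L[0][0]; sel=[L[0],L[1]]+[l for l in L[2:12]]
    print(sel)
    P=[]
    for r,a,b in sel:
        d,q=und(fn,[[a-.5,r],[b+.5,r]]); dep=.064/(q[1,0]-q[0,0]); P.append((-q[:,1].mean()*dep,dep))
    print(np.array(P)*1e3); return P
E
python3 -c "
from h import *
s=sense();print(s['ft_force'],s['ft_torque'],s['opening'],tool()[0]);grab('wrist','w6');tilt('w6')"
```

```text
[ 0.5583 -0.0011 -3.8278] [-0.0577 -0.0597  0.0152] 0.06403473919572546 [0.4583 0.2341 0.0229]
[(164, np.int64(259), np.int64(376)), (168, np.int64(251), np.int64(383)), (172, np.int64(245), np.int64(433)), (176, np.int64(237), np.int64(397)), (180, np.int64(232), np.int64(403)), (184, np.int64(232), np.int64(403)), (188, np.int64(233), np.int64(402)), (192, np.int64(233), np.int64(402)), (196, np.int64(233), np.int64(414)), (200, np.int64(233), np.int64(412)), (204, np.int64(233), np.int64(402)), (208, np.int64(234), np.int64(401))]
[[ 20.3567 192.2696]
 [ 16.136  170.526 ]
 [  9.9955 119.6387]
 [ 10.1496 140.7513]
 [  8.0122 131.6991]
 [  6.5238 131.71  ]
 [  5.0947 133.2804]
 [  3.5888 133.2869]
 [  1.9455 124.4256]
 [  0.5449 125.8244]
 [ -0.9289 133.2929]
 [ -2.4637 134.8892]]
```

The barrel is upright now: its top face reads level at z 0.073, centred about 16 mm ahead of the grasp. I'll set it down, let go, re-centre and retake it.

>>> servo_tool(commands=[[0.5, [0, 0, 0.01], 0], [0.5, [0, 0, 0.02], 0], [0.75, [0, 0, 0.02], 0], [0.85, [0, 0, 0.02], 0], [1, [0, 0, 0.02], 0], [1, [0, 0, 0.02], 0], [1, [0, 0, 0.02], 0], [1, [0, 0, 0.02], 0], [1, [0.0, 0, -0.1], 0], [1, [0.08, 0, -0.2], 0], [1, [0.16, 0, -0.2], 0], [1, [0.16, 0, -0.2], 0]])

```text
clock: 11.75
tcp_pos: [0.4585, 0.2522, 0.0441]
tool_rot: [0.0, 0.697, 0.717, 0.001]
ft_force: [-0.1, -0.7, -0.6]
opening: 0.0935
grip_force: 0.0
```

```bash
python3 -c "
from h import *
s=sense();print(s['ft_force'],s['opening'],tool());grab('wrist','w7');tilt('w7')"
```

```text
[-0.0968 -0.7351 -0.635 ] 0.09345980243114081 (array([0.4585, 0.2522, 0.0441]), array([[-0.0278,  0.9996,  0.0021],
       [ 0.9996,  0.0278,  0.0011],
       [ 0.0011,  0.0022, -1.    ]]), np.float64(91.5930243485308))
[(188, np.int64(265), np.int64(368)), (192, np.int64(262), np.int64(433)), (196, np.int64(259), np.int64(374)), (200, np.int64(256), np.int64(376)), (204, np.int64(254), np.int64(379)), (208, np.int64(252), np.int64(426)), (212, np.int64(249), np.int64(385)), (216, np.int64(246), np.int64(387)), (220, np.int64(246), np.int64(388)), (224, np.int64(246), np.int64(387)), (228, np.int64(246), np.int64(387)), (232, np.int64(222), np.int64(416))]
[[  8.3278 218.3812]
 [  3.5436 131.5329]
 [  3.0525 195.738 ]
 [  0.8107 187.6229]
 [ -1.2532 180.1484]
 [ -2.364  129.3553]
 [ -4.8898 165.6121]
 [ -6.5205 159.7428]
 [ -8.2651 158.6089]
 [-10.1261 159.7179]
 [-11.9289 159.7014]
 [ -9.9995 116.0058]]
```

The barrel stands: its top far edge is at z 0.072 and its centre at y≈0.247. Next I'll centre the fingers, grip firmly, lift, turn to the vise's yaw and carry it over.

>>> servo_tool(commands=[[1, [-0.055, 0, 0.05], 0], [1, [-0.055, 0, 0.05], 0], [0.5, [-0.055, 0, 0.05], 0], [0.5, [-0.055, 0, 0.05], 0], [0.5, [-0.055, 0, 0.05], 0], [0.5, [-0.055, 0, 0.05], 0], [0.5, [-0.055, 0, 0.05], 0], [0.5, [-0.055, 0, 0.05], 0], [0.5, [-0.055, 0, 0.05], 0], [0.5, [-0.055, 0, -0.1], 0], [0.5, [-0.055, 0, -0.3], 0.1], [0.5, [-0.055, 0, -0.6], 0.21], [0.5, [-0.055, 0, -0.9], 0.21], [0.5, [-0.055, 0, -1], 0.21], [0.5, [-0.055, 0, -1], 0.21]], force=30)

```text
clock: 13.05
tcp_pos: [0.4589, 0.2454, 0.1452]
tool_rot: [0.001, 0.736, 0.677, 0.002]
ft_force: [0.5, -0.3, -4.6]
opening: 0.0638
grip_force: 30.0
```

>>> servo_tool(commands=[[0.5, [-0.1, 0.05, -0.3], 0], [0.5, [-0.3, 0.2, -0.5], 0], [0.5, [-0.6, 0.35, -0.5], 0], [0.5, [-0.9, 0.5, -0.5], 0], [0.5, [-1, 0.5, -0.5], 0]])

```text
clock: 13.47
tcp_pos: [0.5004, 0.1379, 0.1911]
tool_rot: [-0.0, 0.736, 0.677, -0.001]
ft_force: [0.3, 0.7, -4.0]
opening: 0.064
grip_force: 30.0
```

>>> servo_tool(commands=[[0.5, [-0.3, 0.15, 0], 0], [0.5, [-0.6, 0.3, 0], 0], [0.5, [-0.9, 0.45, 0], 0], [0.5, [-1, 0.5, 0], 0], [0.5, [-1, 0.5, 0], 0]])

```text
clock: 13.88
tcp_pos: [0.5411, 0.0353, 0.191]
tool_rot: [-0.001, 0.737, 0.676, -0.001]
ft_force: [0.3, 0.9, -5.3]
opening: 0.0637
grip_force: 30.0
```

```bash
python3 -c "
from h import *
s=sense();print(s['clock'],s['ft_force'],s['opening'],tool());print(go([.5667,-.0521,.19]))"
```

```text
13.8833 [ 0.2572  0.9125 -5.2504] 0.06371227416389802 (array([0.5411, 0.0353, 0.191 ]), array([[ 0.0856,  0.9963, -0.0031],
       [ 0.9963, -0.0856, -0.0002],
       [-0.0005, -0.0031, -1.    ]]), np.float64(85.09196711396824))
[-0.8494  0.3296  0.0104]
```

>>> servo_tool(commands=[[0.5, [-0.3, 0.12, 0], 0], [0.5, [-0.6, 0.25, 0], 0], [0.5, [-0.85, 0.33, 0.1], 0], [0.5, [-0.85, 0.33, 0.3], 0], [0.5, [-0.85, 0.33, 0.33], 0], [0.5, [-0.85, 0.33, 0.33], 0]])

```text
clock: 14.38
tcp_pos: [0.5659, -0.0488, 0.1583]
tool_rot: [-0.002, 0.736, 0.677, -0.001]
ft_force: [0.1, 0.8, -4.1]
opening: 0.0639
grip_force: 30.0
```

```bash
python3 - <<'E'
from h import *
s=sense();p,M,y=tool();print(s['clock'],s['ft_force'],p,y);print(go([.5667,-.0521,.053]))
t=np.radians(-4.717);V=np.array([[np.cos(t),-np.sin(t)],[np.sin(t),np.cos(t)]])
print('vise-frame xy',V.T@(p[:2]-[.5663,-.0566]))
grab('wrist','w8');im=cv2.imread('pics/w8.png');cv2.imwrite('pics/w8c.png',cv2.resize(im[60:320,150:490],(785,600),interpolation=3))
E
```

```text
14.3833 [ 0.0562  0.7818 -4.1171] [ 0.5659 -0.0488  0.1583] 85.28309083292787
[-0.0327  0.011   1.0527]
vise-frame xy [-0.0011  0.0078]
```

View pics/w8c.png

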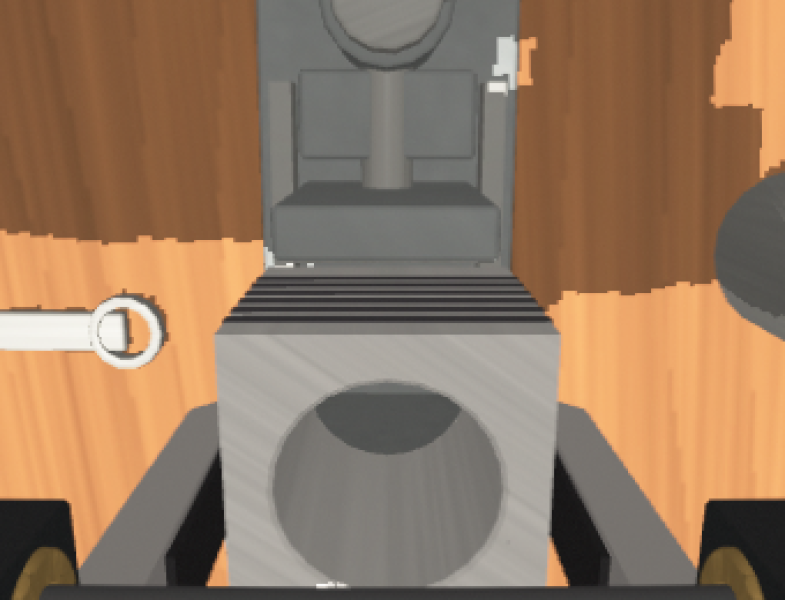

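The wrist view shows the barrel held square over the pocket. Its top edge is 216–560 (centre 388), and the sliding jaw's front edge is 272–499 (centre 385.5, row 262). The barrel's lower front edge is at row 268. I'll check the y gap before lowering.

```bash
python3 - <<'E'
from h import *
f=lambda x,y:[150+(x+.5)/2.309-.5,60+(y+.5)/2.308-.5]
W=toW('w8',[f(272,262),f(499,262),f(268,268),f(512,268),f(216,335),f(560,335)],[.11,.11,.1193,.1193,.1913,.1913])
t=np.radians(-4.717);V=np.array([[np.cos(t),-np.sin(t)],[np.sin(t),np.cos(t)]])
print((W[:,:2]-[.5663,-.0566])@V*1e3)
E
```

```text
[[-32.5722  40.0468]
 [ 31.3268  40.1006]
 [-32.3542  39.989 ]
 [ 33.6548  40.0501]
 [-31.5941  40.2067]
 [ 32.2079  40.2837]]
```

>>> servo_tool(commands=[[0.5, [-0.045, -0.008, 0], 0], [0.5, [-0.045, -0.008, 0], 0], [0.5, [-0.045, -0.008, 0.05], 0], [0.5, [-0.045, -0.008, 0.1], 0], [0.5, [-0.045, -0.008, 0.15], 0], [0.5, [-0.045, -0.008, 0.2], 0], [0.5, [-0.045, -0.008, 0.25], 0], [0.5, [-0.045, -0.008, 0.3], 0]])

```text
clock: 15.1
tcp_pos: [0.5658, -0.0544, 0.1298]
tool_rot: [-0.0, 0.736, 0.677, -0.0]
ft_force: [0.4, 0.5, -3.9]
opening: 0.064
grip_force: 30.0
```

```bash
python3 -c "
from h import *
s=sense();p,M,y=tool();print(s['clock'],s['ft_force'],s['ft_torque'],p,y)"
```

```text
15.1 [ 0.3514  0.4777 -3.8918] [-0.0229 -0.08    0.0013] [ 0.5658 -0.0544  0.1298] 85.24460060359284
```

No contact forces, so on down, slowing near the floor.

>>> servo_tool(commands=[[0.5, [0, 0, 0.08], 0], [0.5, [0, 0, 0.16], 0], [0.5, [0, 0, 0.24], 0], [0.5, [0, 0, 0.32], 0], [0.5, [0, 0, 0.4], 0], [0.5, [0, 0, 0.48], 0], [0.5, [0, 0, 0.56], 0], [0.5, [0, 0, 0.63], 0], [0.5, [0, 0, 0.69], 0], [0.5, [0, 0, 0.72], 0], [0.5, [0, 0, 0.74], 0], [0.5, [0, 0, 0.76], 0], [0.5, [0, 0, 0.77], 0], [0.5, [0, 0, 0.77], 0]])

```text
clock: 16.27
tcp_pos: [0.5659, -0.0544, 0.0535]
tool_rot: [0.0, 0.736, 0.677, 0.0]
ft_force: [-0.5, -0.1, -4.4]
opening: 0.0639
grip_force: 30.0
```

```bash
python3 -c "
from h import *
s=sense();p,M,y=tool();print(s['clock'],s['ft_force'],s['ft_torque'],p,y)"
```

```text
16.2667 [-0.5039 -0.1464 -4.4054] [ 0.0035 -0.0761  0.0129] [ 0.5659 -0.0544  0.0535] 85.24731411078852
```

>>> servo_tool(commands=[[0.5, [0, 0, 0.01], 0], [0.5, [0, 0, 0.02], 0], [0.5, [0, 0, 0.025], 0], [0.5, [0, 0, 0.03], 0], [0.5, [0, 0, 0.03], 0]])

```text
clock: 16.68
tcp_pos: [0.5659, -0.0544, 0.0505]
tool_rot: [0.0, 0.736, 0.677, 0.0]
ft_force: [0.5, -0.6, -3.7]
opening: 0.0636
grip_force: 30.0
```

```bash
python3 -c "
from h import *
s=sense();p,M,y=tool();print(s['clock'],s['ft_force'],s['ft_torque'],p,y)"
```

```text
16.6833 [ 0.463  -0.6055 -3.7177] [-0.0009 -0.0649  0.027 ] [ 0.5659 -0.0544  0.0505] 85.24278462623164
```

>>> servo_tool(commands=[[0.5, [0, 0, 0.01], 0], [0.5, [0, 0, 0.015], 0], [0.5, [0, 0, 0.02], 0], [0.5, [0, 0, 0.02], 0]])

```text
clock: 17.02
tcp_pos: [0.5659, -0.0544, 0.0504]
tool_rot: [0.0, 0.736, 0.677, 0.0]
ft_force: [-11.9, 1.8, 20.0]
opening: 0.0635
grip_force: 30.0
```

```bash
python3 -c "
from h import *
s=sense();p,M,y=tool();print(s['clock'],s['ft_force'],s['ft_torque'],p,y)"
```

```text
17.0167 [-11.9238   1.824   20.0043] [ 0.2732  2.4625 -0.0244] [ 0.5659 -0.0544  0.0504] 85.25071828487928
```

It is seated: contact at TCP z 0.0504, which matches the floor height. I'll ease off, release and rise.

>>> servo_tool(commands=[[0.5, [0, 0, -0.015], 0], [0.5, [0, 0, -0.018], 0], [0.8, [0, 0, -0.018], 0], [1, [0, 0, -0.018], 0], [1, [0, 0, -0.018], 0], [1, [0, 0, -0.018], 0], [1, [0, 0, -0.018], 0], [1, [0, 0, -0.018], 0], [1, [0, 0, -0.1], 0], [1, [0, 0, -0.3], 0], [1, [0, 0, -0.6], 0], [1, [0, 0, -0.9], 0], [1, [0, 0, -1], 0], [1, [0, 0, -1], 0], [1, [0, 0, -1], 0]])

```text
clock: 18.27
tcp_pos: [0.5657, -0.0544, 0.1483]
tool_rot: [0.0, 0.736, 0.677, 0.0]
ft_force: [0.9, 0.1, -1.6]
opening: 0.0942
grip_force: 0.0
```

```bash
python3 - <<'E'
from h import *
s=sense();p,M,y=tool();print(s['clock'],s['ft_force'],p,y)
grab('wrist','w9')
im=cv2.imread('pics/w9.png');t=np.radians(-4.717)
V=np.array([[np.cos(t),-np.sin(t)],[np.sin(t),np.cos(t)]])
X=[[*(V@[x,y]+[.5663,-.0566]),z] for x,y,z in[(-.032,.036,.084),(.032,.036,.084),(-.032,-.028,.084),(.032,-.028,.084),(-.032,.04,.11),(.032,.04,.11)]]
q=toP('w9',X);print(q)
g=cv2.cvtColor(im,cv2.COLOR_BGR2GRAY)
for r in (int(q[0,1])+12,int(q[2,1])-6): print(r,g[r,220:420].tolist())
c=int(q[:2,0].mean())-45;print(c,g[int(q[0,1])-25:int(q[0,1])+20,c].tolist(),int(q[0,1])-25)
E
```

```text
18.2667 [ 0.8508  0.1187 -1.6266] [ 0.5657 -0.0544  0.1483] 85.24628552601428
[[270.5326 167.0733]
 [362.9379 167.0196]
 [273.4274 253.2768]
 [360.2022 253.2137]
 [264.9895 167.0652]
 [368.3863 167.0049]]
179 [179, 178, 177, 176, 178, 180, 178, 177, 174, 172, 169, 169, 171, 171, 171, 170, 170, 170, 171, 173, 171, 171, 171, 176, 179, 183, 187, 186, 188, 186, 185, 183, 180, 177, 176, 178, 178, 178, 178, 178, 176, 135, 180, 203, 202, 202, 239, 240, 240, 239, 239, 239, 185, 160, 159, 161, 159, 157, 156, 158, 159, 159, 160, 161, 161, 161, 162, 161, 162, 161, 160, 157, 159, 157, 161, 163, 164, 166, 166, 164, 162, 156, 154, 158, 162, 161, 161, 159, 162, 161, 159, 159, 160, 161, 161, 160, 160, 158, 159, 159, 159, 158, 158, 160, 161, 159, 159, 159, 159, 160, 159, 159, 157, 156, 157, 159, 159, 157, 156, 155, 155, 155, 158, 157, 156, 157, 158, 161, 163, 163, 161, 159, 160, 161, 161, 160, 161, 160, 160, 158, 157, 158, 159, 157, 126, 115, 114, 109, 105, 104, 95, 85, 85, 88, 91, 94, 95, 96, 97, 96, 94, 94, 94, 96, 95, 93, 91, 90, 90, 89, 90, 91, 91, 94, 98, 99, 98, 98, 99, 100, 101, 103, 103, 101,
[... 540 characters left out ...]
54, 254, 254, 254, 254, 253, 253, 253, 253, 253, 253, 253, 254, 254, 254, 253, 253, 252, 252, 253, 253, 253, 253, 253, 253, 253, 254, 254, 253, 253, 253, 253, 254, 254, 253, 253, 253, 253, 253, 252, 252, 250, 126, 96, 97, 95, 85, 86, 85, 86, 84, 86, 85, 85, 85, 84, 86, 97, 142, 177, 178, 176, 174, 173, 173, 177, 177, 175, 172, 169, 165, 165, 166, 172, 178, 179, 180, 177, 176, 176, 178, 181, 182, 184, 146, 47, 21, 22, 22, 22, 21, 21, 21, 20, 22, 21, 21, 31, 76, 92]
271 [100, 105, 107, 108, 108, 109, 108, 107, 108, 107, 107, 106, 107, 107, 107, 106, 107, 105, 104, 104, 105, 105, 101, 94, 89, 116, 116, 115, 116, 116, 116, 116, 116, 116, 116, 236, 239, 239, 239, 239, 239, 239, 239, 239, 239] 142
```

```bash
python3 - <<'E'
from h import *
g=cv2.cvtColor(cv2.imread('pics/w9.png'),cv2.COLOR_BGR2GRAY)
for c in(278,284,350): print(c,g[135:200,c].tolist())
for c in(278,284,350): print(c,g[235:275,c].tolist())
p,M,y=tool(); print(p,y,go([.4033,-.3281,.2]))
E
```

```text
278 [76, 76, 77, 76, 78, 78, 87, 100, 105, 108, 109, 108, 108, 108, 108, 107, 107, 107, 107, 107, 107, 107, 105, 105, 107, 106, 106, 106, 106, 101, 95, 92, 117, 116, 156, 157, 160, 163, 162, 162, 161, 160, 159, 158, 156, 159, 161, 160, 161, 164, 162, 162, 161, 164, 163, 160, 158, 157, 157, 158, 160, 162, 164, 162, 160]
284 [77, 76, 76, 77, 77, 77, 89, 101, 106, 108, 108, 108, 108, 108, 108, 108, 107, 107, 107, 106, 106, 107, 107, 105, 106, 105, 105, 107, 105, 102, 94, 92, 114, 116, 162, 167, 165, 162, 158, 157, 160, 163, 162, 163, 161, 159, 159, 158, 157, 157, 160, 159, 161, 163, 161, 169, 162, 164, 164, 159, 158, 157, 156, 158, 160]
350 [75, 75, 77, 78, 77, 78, 89, 104, 108, 112, 113, 112, 112, 112, 112, 111, 110, 110, 110, 110, 109, 108, 109, 108, 108, 108, 109, 108, 107, 105, 95, 85, 117, 116, 159, 161, 159, 156, 160, 162, 160, 160, 161, 159, 161, 164, 161, 157, 156, 157, 157, 155, 155, 158, 159, 158, 157, 158, 159, 159, 158, 158, 160, 157, 158]
278 [254, 254, 254, 254, 254, 254, 254, 254, 254, 254, 254, 254, 254, 254, 254, 254, 254, 254, 253, 153, 92, 75, 73, 75, 74, 74, 73, 76, 74, 75, 76, 76, 76, 74, 75, 75, 76, 89, 133, 165]
284 [254, 254, 254, 254, 254, 254, 254, 254, 254, 254, 254, 254, 254, 254, 254, 254, 254, 254, 253, 155, 96, 75, 75, 75, 75, 74, 75, 73, 74, 76, 76, 75, 76, 75, 76, 76, 76, 90, 132, 165]
350 [254, 254, 254, 253, 253, 253, 253, 253, 253, 253, 254, 253, 253, 253, 253, 253, 253, 253, 251, 153, 93, 75, 75, 76, 75, 75, 76, 76, 75, 75, 75, 77, 77, 77, 76, 76, 76, 86, 130, 164]
[ 0.5653 -0.0543  0.1473] 85.24820952652267 [-2.8624 -1.3879 -0.5267]
```

The barrel is seated: top at z 0.084, square, about +1 mm in x and +3 mm in y. Now the spacer.

>>> servo_tool(commands=[[1, [-0.2, -0.1, -0.3], 0], [1, [-0.6, -0.3, -0.5], 0], [1, [-1, -0.5, -0.5], 0], [1, [-1, -0.5, -0.5], 0]])

```text
clock: 18.65
tcp_pos: [0.5055, -0.1532, 0.198]
tool_rot: [-0.0, 0.737, 0.676, -0.001]
ft_force: [1.1, 0.0, -0.5]
opening: 0.0938
grip_force: 0.0
```

>>> servo_tool(commands=[[1, [-1, -0.5, 0], 0], [1, [-1, -0.5, 0], 0], [1, [-1, -0.5, 0], 0]])

```text
clock: 18.9
tcp_pos: [0.4476, -0.247, 0.1968]
tool_rot: [-0.001, 0.736, 0.677, -0.0]
ft_force: [1.0, 0.2, 0.5]
opening: 0.0942
grip_force: 0.0
```

>>> servo_tool(commands=[[1, [-0.86, -0.39, 0], 0.435], [1, [-0.86, -0.39, 0.2], 0.435], [1, [-0.86, -0.39, 0.5], 0.435], [1, [-0.86, -0.39, 0.9], 0.435], [1, [-0.86, -0.39, 0.9], 0.435], [1, [-0.86, -0.39, 0.9], 0.435]])

```text
clock: 19.4
tcp_pos: [0.4028, -0.3269, 0.1068]
tool_rot: [-0.003, 0.808, 0.589, -0.0]
ft_force: [0.0, -0.6, 0.2]
opening: 0.094
grip_force: 0.0
```

```bash
python3 -c "
from h import *
s=sense();p,M,y=tool();print(s['clock'],p,y,go([.4033,-.3281,.005]))"
```

```text
19.4 [ 0.4028 -0.3269  0.1068] 72.18922302144944 [-0.0096  0.008   1.0182]
```

>>> servo_tool(commands=[[1, [-0.01, 0.008, 0.3], 0], [1, [-0.01, 0.008, 0.6], 0], [1, [-0.01, 0.008, 0.85], 0], [1, [-0.01, 0.008, 0.97], 0], [1, [-0.01, 0.008, 1], 0], [1, [-0.01, 0.008, 1], 0], [0.5, [-0.01, 0.008, 1], 0], [0.5, [-0.01, 0.008, 1], 0], [0.5, [-0.01, 0.008, 1], 0], [0.5, [-0.01, 0.008, 1], 0], [0.5, [-0.01, 0.008, 1], 0], [0.5, [-0.01, 0.008, 1], 0], [0.5, [-0.01, 0.008, 1], 0], [0.5, [-0.01, 0.008, 1], 0]], force=20)

```text
clock: 20.57
tcp_pos: [0.4041, -0.3292, 0.0089]
tool_rot: [0.0, 0.808, 0.589, -0.0]
ft_force: [-2.5, 1.1, 6.6]
opening: 0.0636
grip_force: 20.0
```

```bash
python3 -c "
from h import *
s=sense();p,M,y=tool();print(s['clock'],s['ft_force'],s['opening'],p,y)"
```

```text
20.5667 [-2.5164  1.1088  6.5606] 0.06361417128671597 [ 0.4041 -0.3292  0.0089] 72.19291566138338
```

>>> servo_tool(commands=[[0.5, [0, 0, -0.2], 0], [0.5, [0, 0, -0.5], 0], [0.5, [0, 0, -0.8], -0.2], [0.5, [0, 0, -1], -0.435], [0.5, [0, 0, -1], -0.435], [0.5, [0, 0, -1], -0.435]])

```text
clock: 21.07
tcp_pos: [0.4042, -0.3292, 0.1086]
tool_rot: [0.001, 0.737, 0.676, 0.0]
ft_force: [-0.0, -0.9, -2.5]
opening: 0.0638
grip_force: 20.0
```

>>> servo_tool(commands=[[0.5, [0.3, 0.15, -0.3], 0], [0.5, [0.7, 0.3, -0.6], 0], [0.5, [1, 0.5, -0.6], 0], [0.5, [1, 0.5, -0.6], 0]])

```text
clock: 21.4
tcp_pos: [0.4645, -0.2298, 0.1686]
tool_rot: [0.0, 0.736, 0.677, 0.001]
ft_force: [0.0, -0.1, -1.5]
opening: 0.0635
grip_force: 20.0
```

>>> servo_tool(commands=[[0.5, [0.4, 0.2, 0], 0], [0.5, [0.8, 0.4, 0], 0], [0.5, [1, 0.5, 0], 0], [0.5, [1, 0.5, 0], 0]])

```text
clock: 21.73
tcp_pos: [0.5215, -0.1341, 0.1661]
tool_rot: [-0.002, 0.736, 0.677, -0.0]
ft_force: [-0.2, -0.2, -2.3]
opening: 0.0634
grip_force: 20.0
```

```bash
python3 -c "
from h import *
s=sense();p,M,y=tool();print(s['clock'],s['ft_force'],s['opening'],p,y,go([.5652,-.0540,.13]))"
```

```text
21.7333 [-0.2446 -0.1694 -2.2914] 0.06338404621510187 [ 0.5215 -0.1341  0.1661] 85.2638813852544 [0.8339 0.3692 0.3612]
```

>>> servo_tool(commands=[[0.5, [0.4, 0.18, 0], 0], [0.5, [0.834, 0.369, 0], 0], [0.5, [0.834, 0.369, 0.1], 0], [0.5, [0.834, 0.369, 0.2], 0], [0.5, [0.834, 0.369, 0.25], 0], [0.5, [0.834, 0.369, 0.25], 0]])

```text
clock: 22.23
tcp_pos: [0.5626, -0.0591, 0.1409]
tool_rot: [-0.002, 0.737, 0.676, -0.001]
ft_force: [0.1, 0.2, -2.5]
opening: 0.0634
grip_force: 20.0
```

```bash
python3 - <<'E'
from h import *
s=sense();p,M,y=tool();print(s['clock'],s['ft_force'],p,y,go([.5652,-.0540,.093]))
grab('wrist','w10');g=cv2.cvtColor(cv2.imread('pics/w10.png'),cv2.COLOR_BGR2GRAY)
q=toP('w10',[[p[0]+.0024,p[1]+.032,p[2]+.0095]])[0].astype(int);print(q)
for c in(q[0]-35,q[0]+35):print(g[q[1]-25:q[1]+25,c].tolist())
r=q[1]+15;print(g[r,q[0]-75:q[0]-40].tolist(),g[r,q[0]+40:q[0]+75].tolist())
E
```

```text
22.2333 [ 0.1018  0.2233 -2.4963] [ 0.5626 -0.0591  0.1409] 85.12423425881643 [0.0526 0.0217 0.4791]
[314 193]
[169, 169, 167, 167, 166, 165, 166, 168, 168, 171, 171, 169, 169, 170, 171, 171, 167, 166, 122, 120, 121, 119, 120, 120, 119, 140, 162, 162, 162, 162, 161, 161, 161, 161, 161, 160, 161, 161, 161, 161, 160, 161, 160, 160, 160, 159, 161, 159, 160, 159]
[168, 168, 172, 170, 167, 164, 164, 165, 163, 162, 165, 167, 167, 165, 165, 167, 166, 165, 133, 121, 120, 120, 118, 120, 118, 136, 155, 157, 158, 157, 158, 158, 159, 158, 158, 157, 159, 159, 159, 159, 159, 159, 157, 158, 159, 159, 159, 160, 160, 159]
[177, 177, 177, 177, 177, 179, 182, 180, 178, 178, 181, 184, 188, 191, 183, 164, 162, 163, 163, 168, 169, 167, 164, 163, 162, 162, 164, 165, 164, 163, 163, 163, 164, 165, 164] [157, 158, 159, 160, 160, 159, 158, 159, 160, 160, 161, 163, 163, 167, 168, 166, 164, 163, 161, 164, 166, 166, 165, 166, 166, 165, 163, 157, 126, 101, 101, 100, 98, 97, 98]
```

>>> servo_tool(commands=[[0.5, [0.05, 0.02, 0], 0], [0.5, [0.05, 0.02, 0.06], 0], [0.5, [0.05, 0.02, 0.12], 0], [0.5, [0.05, 0.02, 0.18], 0], [0.5, [0.05, 0.02, 0.24], 0], [0.5, [0.05, 0.02, 0.24], 0], [0.5, [0.05, 0.02, 0.24], 0]])

```text
clock: 22.87
tcp_pos: [0.5662, -0.0532, 0.119]
tool_rot: [-0.0, 0.736, 0.677, -0.0]
ft_force: [0.3, 0.6, -1.7]
opening: 0.0637
grip_force: 20.0
```

```bash
python3 - <<'E'
from h import *
s=sense();p,M,y=tool();print(s['clock'],s['ft_force'],p,y,go([.5652,-.0540,.093]))
E
```

```text
22.8667 [ 0.3474  0.5778 -1.7259] [ 0.5662 -0.0532  0.119 ] 85.24353821597843 [-0.0084 -0.0095  0.2604]
```

>>> servo_tool(commands=[[0.5, [-0.008, -0.01, 0.04], 0], [0.5, [-0.008, -0.01, 0.08], 0], [0.5, [-0.008, -0.01, 0.12], 0], [0.5, [-0.008, -0.01, 0.16], 0], [0.5, [-0.008, -0.01, 0.2], 0], [0.5, [-0.008, -0.01, 0.22], 0], [0.5, [-0.008, -0.01, 0.235], 0], [0.5, [-0.008, -0.01, 0.25], 0], [0.5, [-0.008, -0.01, 0.25], 0]])

```text
clock: 23.62
tcp_pos: [0.5653, -0.0539, 0.0942]
tool_rot: [-0.0, 0.736, 0.677, -0.0]
ft_force: [-0.1, 0.4, -1.3]
opening: 0.0637
grip_force: 20.0
```

>>> servo_tool(commands=[[0.5, [0, 0, 0.01], 0], [0.5, [0, 0, 0.015], 0], [0.5, [0, 0, 0.015], 0]])

```text
clock: 23.87
tcp_pos: [0.5654, -0.0539, 0.093]
tool_rot: [0.0, 0.736, 0.677, 0.0]
ft_force: [0.3, 0.4, -1.8]
opening: 0.0638
grip_force: 20.0
```

```bash
python3 - <<'E'
from h import *
s=sense();p,M,y=tool();print(s['clock'],s['ft_force'],p,y,go([.5652,-.0540,.093]))
E
```

```text
23.8667 [ 0.3065  0.4189 -1.7729] [ 0.5654 -0.0539  0.093 ] 85.24751863924332 [-0.0008 -0.0018  0.0003]
```

>>> servo_tool(commands=[[0.5, [0, 0, 0.01], 0], [0.5, [0, 0, 0.01], 0], [0.5, [0, 0, 0.01], 0]])

```text
clock: 24.12
tcp_pos: [0.5655, -0.0539, 0.0929]
tool_rot: [0.0, 0.736, 0.677, 0.0]
ft_force: [-3.6, 0.9, 7.5]
opening: 0.0638
grip_force: 20.0
```

>>> servo_tool(commands=[[0.5, [0, 0, 0.01], 0], [0.5, [0, 0, 0.01], 0], [0.5, [0, 0, 0.01], 0]])

```text
clock: 24.37
tcp_pos: [0.5655, -0.054, 0.0929]
tool_rot: [0.0, 0.736, 0.677, 0.0]
ft_force: [-8.5, 1.2, 19.0]
opening: 0.0635
grip_force: 20.0
```

The spacer is seated at TCP z 0.0929, as expected. I'll ease off, release and rise.

>>> servo_tool(commands=[[0.5, [0, 0, -0.015], 0], [0.5, [0, 0, -0.017], 0], [0.8, [0, 0, -0.017], 0], [1, [0, 0, -0.017], 0], [1, [0, 0, -0.017], 0], [1, [0, 0, -0.017], 0], [1, [0, 0, -0.017], 0], [1, [0, 0, -0.017], 0], [1, [0, 0, -0.1], 0], [1, [0, 0, -0.3], 0], [1, [0, 0, -0.6], 0], [1, [0, 0, -0.7], 0], [1, [0, 0, -0.7], 0], [1, [0, 0, -0.7], 0]])

```text
clock: 25.53
tcp_pos: [0.5653, -0.0539, 0.1608]
tool_rot: [0.0, 0.736, 0.677, 0.0]
ft_force: [0.3, 0.4, -0.0]
opening: 0.094
grip_force: 0.0
```

```bash
python3 - <<'E'
from h import *
s=sense();p,M,y=tool();print(s['clock'],s['ft_force'],p,y,go([.5697,-.29,.2]))
grab('wrist','w11');t=np.radians(-4.717)
V=np.array([[np.cos(t),-np.sin(t)],[np.sin(t),np.cos(t)]])
X=[[*(V@[x,y]+[.5663,-.0566]),.102] for x,y in[(-.032,.036),(.032,.036),(-.032,-.028),(.032,-.028)]]
q=toP('w11',X);print(q)
g=cv2.cvtColor(cv2.imread('pics/w11.png'),cv2.COLOR_BGR2GRAY)
a=int(q[0,1]);
for c in(280,350):print(g[a-8:a+9,c].tolist(),g[int(q[2,1])-8:int(q[2,1])+9,c].tolist())
for r in(a+10,a+60):print(r,g[r,int(q[0,0])-8:int(q[0,0])+12].tolist(),g[r,int(q[1,0])-12:int(q[1,0])+9].tolist())
E
```

```text
25.5333 [ 0.3262  0.3833 -0.0237] [ 0.5653 -0.0539  0.1608] 85.24249351762664 [-2.3488  0.2397 -0.3924]
[[270.1962 168.9412]
 [364.6241 168.8798]
 [273.1879 256.7896]
 [361.723  256.7107]]
[105, 103, 100, 91, 83, 113, 125, 115, 112, 112, 113, 144, 155, 155, 155, 155, 155] [253, 253, 253, 253, 253, 253, 253, 253, 253, 253, 251, 126, 74, 73, 73, 74, 76]
[107, 105, 103, 93, 89, 114, 125, 124, 110, 109, 108, 138, 149, 150, 151, 150, 150] [252, 252, 252, 252, 252, 252, 252, 252, 252, 252, 251, 126, 75, 75, 75, 75, 76]
178 [173, 174, 167, 189, 200, 199, 220, 237, 237, 180, 153, 153, 157, 160, 157, 155, 152, 156, 155, 155] [152, 154, 157, 158, 155, 153, 153, 157, 157, 156, 156, 155, 149, 119, 103, 102, 101, 93, 75, 84, 88]
228 [170, 111, 84, 84, 84, 84, 84, 84, 84, 83, 99, 149, 151, 153, 157, 156, 154, 152, 153, 151] [253, 253, 252, 251, 252, 252, 253, 253, 253, 253, 252, 229, 84, 84, 84, 84, 84, 83, 83, 82, 85]
```

The spacer lies flat and square on the barrel: top at 0.102, x≈+0.8 mm, y≈+2.5 mm. Now the cover.

>>> servo_tool(commands=[[1, [-0.3, 0.04, -0.2], 0], [1, [-0.7, 0.1, -0.3], 0], [1, [-1, 0.12, -0.3], 0]])

```text
clock: 25.83
tcp_pos: [0.5694, -0.1565, 0.1916]
tool_rot: [0.001, 0.736, 0.677, 0.0]
ft_force: [-0.1, -0.3, -0.1]
opening: 0.0943
grip_force: 0.0
```

>>> servo_tool(commands=[[1, [-1, 0.12, 0], 0], [1, [-1, 0.12, 0], 0], [1, [-1, 0.12, 0], 0]])

```text
clock: 26.08
tcp_pos: [0.5716, -0.2593, 0.1889]
tool_rot: [-0.001, 0.737, 0.676, -0.001]
ft_force: [0.1, -0.2, -0.5]
opening: 0.094
grip_force: 0.0
```

>>> servo_tool(commands=[[1, [-0.35, 0, 0.3], 0], [1, [-0.35, 0, 0.6], 0], [1, [-0.35, 0, 0.9], 0], [1, [-0.35, 0, 0.9], 0], [1, [-0.35, 0, 0.9], 0]])

```text
clock: 26.5
tcp_pos: [0.5691, -0.2893, 0.0993]
tool_rot: [-0.002, 0.736, 0.677, -0.001]
ft_force: [1.2, -1.2, 1.0]
opening: 0.0939
grip_force: 0.0
```

```bash
python3 - <<'E'
from h import *
s=sense();p,M,y=tool();print(s['clock'],p,y,go([.5697,-.29,.017]))
grab('wrist','w12');im=cv2.imread('pics/w12.png')
print(toP('w12',[[.5697,-.29,.012],[.5697,-.29,.03],[.5697,-.2585,.012],[.5385,-.29,.012]]))
cv2.imwrite('pics/w12c.png',cv2.resize(im[120:320,190:440],(750,600),interpolation=3))
E
```

```text
26.5 [ 0.5691 -0.2893  0.0993] 85.25253686998481 [-0.0062  0.0068  0.8232]
[[317.1752 206.6827]
 [317.0822 213.0681]
 [313.7338 166.6196]
 [277.3594 209.8326]]
```

View pics/w12c.png

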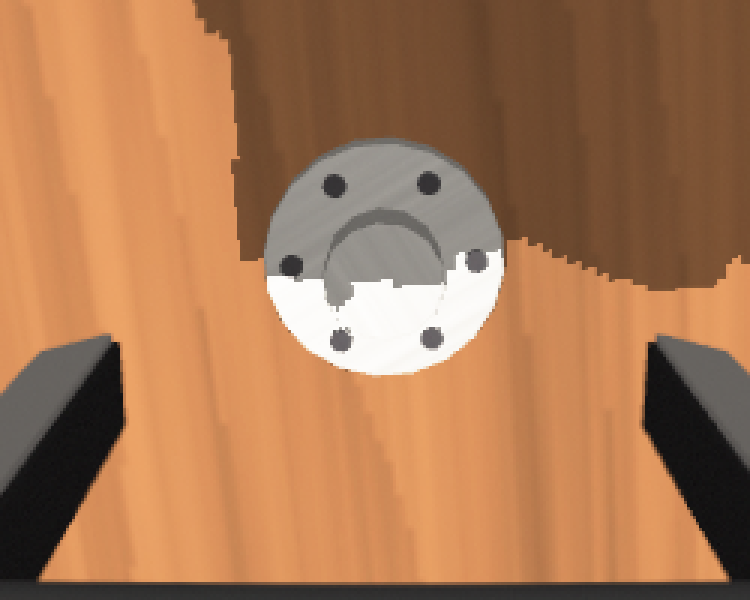

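The cover's disc is centred at crop (385,260), which is pixel (318.2,206.7) against a predicted (317.2,206.7). It is where I expected, boss up, so I'll descend and grip the boss.

>>> servo_tool(commands=[[1, [-0.006, 0.012, 0.3], 0], [1, [-0.006, 0.012, 0.6], 0], [1, [-0.006, 0.012, 0.75], 0], [1, [-0.006, 0.012, 0.82], 0], [1, [-0.006, 0.012, 0.82], 0], [0.2, [-0.006, 0.012, 0.82], 0], [0.2, [-0.006, 0.012, 0.82], 0], [0.2, [-0.006, 0.012, 0.82], 0], [0.2, [-0.006, 0.012, 0.82], 0], [0.2, [-0.006, 0.012, 0.82], 0], [0.2, [-0.006, 0.012, 0.82], 0], [0.2, [-0.006, 0.012, 0.82], 0], [0.2, [-0.006, 0.012, 0.82], 0], [0.2, [-0.006, 0.012, 0.82], 0], [0.2, [-0.006, 0.012, 0.82], 0]], force=20)

```text
clock: 27.8
tcp_pos: [0.5709, -0.2908, 0.0189]
tool_rot: [-0.0, 0.736, 0.677, -0.0]
ft_force: [-2.1, 0.0, 1.3]
opening: 0.0308
grip_force: 0.9
```

```bash
python3 -c "
from h import *
s=sense();p,M,y=tool();print(s['clock'],s['ft_force'],s['opening'],p,y)"
```

```text
27.8 [-2.1127  0.0466  1.3058] 0.030759346745158796 [ 0.5709 -0.2908  0.0189] 85.24527828041529
```

>>> servo_tool(commands=[[0.2, [0, 0, 0], 0], [0.2, [0, 0, 0], 0], [0.2, [0, 0, 0], 0], [0.2, [0, 0, -0.1], 0], [0.2, [0, 0, -0.3], 0], [0.2, [0, 0, -0.6], 0], [0.2, [0, 0, -0.9], 0], [0.2, [0, 0, -1], 0], [0.2, [0, 0, -1], 0]])

```text
clock: 28.55
tcp_pos: [0.572, -0.2914, 0.1221]
tool_rot: [0.002, 0.736, 0.677, 0.001]
ft_force: [0.0, 0.1, -2.4]
opening: 0.0285
grip_force: 20.0
```

>>> servo_tool(commands=[[0.2, [0.2, 0, -0.2], 0], [0.2, [0.5, -0.05, -0.5], 0], [0.2, [0.8, -0.1, -0.5], 0], [0.2, [1, -0.12, -0.5], 0], [0.2, [1, -0.12, -0.5], 0]])

```text
clock: 28.97
tcp_pos: [0.5669, -0.1866, 0.1676]
tool_rot: [-0.001, 0.735, 0.678, -0.0]
ft_force: [0.0, 0.7, -2.3]
opening: 0.0283
grip_force: 20.0
```

>>> servo_tool(commands=[[0.2, [0.4, -0.05, 0], 0], [0.2, [0.8, -0.1, 0], 0], [0.2, [1, -0.12, 0], 0], [0.2, [1, -0.12, 0], 0], [0.2, [1, -0.12, 0], 0]])

```text
clock: 29.38
tcp_pos: [0.5633, -0.089, 0.1675]
tool_rot: [-0.001, 0.735, 0.678, -0.001]
ft_force: [0.0, -0.8, -1.8]
opening: 0.0287
grip_force: 20.0
```

```bash
python3 -c "
from h import *
s=sense();p,M,y=tool();print(s['clock'],s['ft_force'],s['opening'],p,y,go([.5652,-.0545,.121]))"
```

```text
29.3833 [ 0.001  -0.8206 -1.7582] 0.028660721060020364 [ 0.5633 -0.089   0.1675] 85.33607305217626 [ 0.3455 -0.0089  0.465 ]
```

Opening reads 28.5 mm where the boss is 30 mm, so I'll check numerically where the disc sits in the hand before lowering.

```bash
cat >> h.py <<'E'
def disc(fn,p,zoff=-.006,R0=.0315,z=None):
    g=cv2.GaussianBlur(cv2.cvtColor(cv2.imread(f'pics/{fn}.png'),cv2.COLOR_BGR2GRAY),(3,3),0).astype(float)
    rr=np.arange(.026,.040,.00025)
    for a in range(0,360,20):
        t=np.radians(a); X=np.c_[p[0]+rr*np.cos(t),p[1]+rr*np.sin(t),np.full(len(rr),p[2]+zoff)]
        q=toP(fn,X).astype(np.float32); s=cv2.remap(g.astype(np.float32),q[:,:1],q[:,1:],1)[:,0]
        d=np.abs(np.gradient(s)); k=np.argsort(-d)[0]; print(a,'r=%.1f g=%.0f'%(rr[k]*1e3,d[k]),end='; ')
    print()
E
python3 -c "
from h import *
p,M,y=tool();grab('wrist','w13');disc('w13',p)"
```

```text
0 r=30.3 g=9; 20 r=32.0 g=11; 40 r=35.0 g=13; 60 r=26.5 g=14; 80 r=31.2 g=9; 100 r=31.0 g=9; 120 r=30.5 g=10; 140 r=30.0 g=15; 160 r=37.5 g=15; 180 r=30.3 g=10; 200 r=39.5 g=8; 220 r=30.5 g=8; 240 r=26.5 g=23; 260 r=30.5 g=11; 280 r=31.2 g=12; 300 r=27.8 g=23; 320 r=28.0 g=9; 340 r=36.8 g=9;
```

The disc is centred and level in the hand (edge radii about 30–31 mm all round), perhaps sitting a few mm low. I'll lower it with force checks.

>>> servo_tool(commands=[[0.2, [0.17, 0, 0], 0], [0.2, [0.345, -0.009, 0], 0], [0.2, [0.345, -0.009, 0.1], 0], [0.2, [0.345, -0.009, 0.2], 0], [0.2, [0.345, -0.009, 0.26], 0], [0.2, [0.345, -0.009, 0.3], 0], [0.2, [0.345, -0.009, 0.3], 0], [0.2, [0.345, -0.009, 0.3], 0]])

```text
clock: 30.1
tcp_pos: [0.5655, -0.0557, 0.1387]
tool_rot: [-0.0, 0.736, 0.677, -0.0]
ft_force: [-0.2, -0.2, -1.2]
opening: 0.0283
grip_force: 20.0
```

```bash
python3 -c "
from h import *
s=sense();p,M,y=tool();print(s['clock'],s['ft_force'],s['opening'],p,y,go([.5652,-.0545,.121]));grab('wrist','w14');disc('w14',p);disc('w14',p,-.011)"
```

```text
30.1 [-0.2111 -0.1848 -1.2254] 0.028321621276602663 [ 0.5655 -0.0557  0.1387] 85.20458530709445 [ 0.0113 -0.0041  0.1772]
0 r=32.0 g=13; 20 r=32.0 g=11; 40 r=31.8 g=9; 60 r=26.5 g=14; 80 r=39.5 g=9; 100 r=31.0 g=9; 120 r=30.5 g=9; 140 r=32.5 g=12; 160 r=30.8 g=16; 180 r=35.2 g=13; 200 r=39.5 g=12; 220 r=30.5 g=8; 240 r=26.5 g=23; 260 r=31.0 g=7; 280 r=31.5 g=7; 300 r=27.5 g=23; 320 r=28.0 g=10; 340 r=40.0 g=9; 
0 r=32.5 g=14; 20 r=32.2 g=9; 40 r=31.5 g=9; 60 r=30.8 g=9; 80 r=30.3 g=10; 100 r=30.0 g=10; 120 r=29.8 g=10; 140 r=33.2 g=14; 160 r=31.0 g=16; 180 r=35.5 g=14; 200 r=39.8 g=15; 220 r=30.5 g=8; 240 r=28.5 g=22; 260 r=26.0 g=9; 280 r=26.0 g=9; 300 r=33.2 g=23; 320 r=27.8 g=10; 340 r=40.0 g=5;
```

>>> servo_tool(commands=[[0.2, [0.01, -0.008, 0.03], 0], [0.2, [0.01, -0.008, 0.06], 0], [0.2, [0.01, -0.008, 0.09], 0], [0.2, [0.01, -0.008, 0.11], 0], [0.2, [0.01, -0.008, 0.13], 0], [0.2, [0.01, -0.008, 0.14], 0], [0.2, [0.01, -0.008, 0.14], 0]])

```text
clock: 30.73
tcp_pos: [0.5648, -0.054, 0.1247]
tool_rot: [-0.0, 0.736, 0.677, -0.0]
ft_force: [0.7, -0.1, -2.1]
opening: 0.028
grip_force: 20.0
```

>>> servo_tool(commands=[[0.2, [0, 0, 0.01], 0], [0.2, [0, 0, 0.02], 0], [0.2, [0, 0, 0.02], 0]])

```text
clock: 30.98
tcp_pos: [0.5648, -0.054, 0.1228]
tool_rot: [-0.0, 0.736, 0.677, -0.0]
ft_force: [-0.3, -0.2, -2.5]
opening: 0.0285
grip_force: 20.0
```

>>> servo_tool(commands=[[0.2, [0, 0, 0.01], 0], [0.2, [0, 0, 0.015], 0], [0.2, [0, 0, 0.015], 0]])

```text
clock: 31.23
tcp_pos: [0.5648, -0.054, 0.1213]
tool_rot: [-0.0, 0.736, 0.677, -0.0]
ft_force: [0.3, -0.3, -2.6]
opening: 0.0285
grip_force: 20.0
```

>>> servo_tool(commands=[[0.2, [0, 0, 0.01], 0], [0.2, [0, 0, 0.01], 0], [0.2, [0, 0, 0.01], 0]])

```text
clock: 31.48
tcp_pos: [0.565, -0.0541, 0.1209]
tool_rot: [0.0, 0.736, 0.677, 0.0]
ft_force: [-0.9, -0.7, 2.6]
opening: 0.0284
grip_force: 20.0
```

The cover is seated at the expected height (0.1209 = 0.0189 + 0.102). I'll release and rise.

>>> servo_tool(commands=[[0.2, [0, 0, -0.003], 0], [0.4, [0, 0, -0.003], 0], [0.6, [0, 0, -0.003], 0], [0.6, [0, 0, -0.003], 0], [0.6, [0, 0, -0.003], 0], [0.6, [0, 0, -0.003], 0], [0.6, [0, 0, -0.1], 0], [0.6, [0, 0, -0.3], 0], [0.6, [0, 0, -0.5], 0], [0.6, [0, 0, -0.6], 0], [0.6, [0, 0, -0.6], 0], [0.6, [0, 0, -0.6], 0]])

```text
clock: 32.48
tcp_pos: [0.5649, -0.054, 0.1805]
tool_rot: [0.0, 0.736, 0.677, 0.0]
ft_force: [-0.2, 0.3, -0.6]
opening: 0.0563
grip_force: 0.0
```

```bash
python3 -c "
from h import *
s=sense();p,M,y=tool();print(s['clock'],s['ft_force'],s['opening'],p,y);grab('wrist','w15')
disc('w15',[.565,-.0537,.114],0)
# knob from the earlier vise view: crop px (352,77) area top
t=np.radians(-4.717);V=np.array([[np.cos(t),-np.sin(t)],[np.sin(t),np.cos(t)]])
k=V@[.060,.115]+[.5663-.0006,-.0566-.0009];print('knob',k)
print(toP('w_v',[*k,.130]),toP('w_v',[*k,.086]),toP('w15',[*k,.13]),toP('w15',[*k,.086]))
for n,f in(('w_v',None),('w15',None)):
    g=cv2.imread(f'pics/{n}.png').max(2); m=(g<45).astype(np.uint8); N,l,st,ce=cv2.connectedComponentsWithStats(m)
    print(n,[(st[i].tolist(),ce[i].round(1).tolist()) for i in range(1,N) if st[i,4]>150 and st[i,1]<200])
print(go([*k,.2]))"
```

```text
32.4833 [-0.1726  0.2555 -0.5742] 0.056295233561153735 [ 0.5649 -0.054   0.1805] 85.24791722828436
0 r=27.2 g=12; 20 r=35.8 g=7; 40 r=31.2 g=5; 60 r=26.2 g=9; 80 r=31.0 g=8; 100 r=30.3 g=8; 120 r=29.8 g=7; 140 r=35.0 g=10; 160 r=30.0 g=15; 180 r=34.5 g=12; 200 r=31.8 g=26; 220 r=38.8 g=20; 240 r=30.8 g=23; 260 r=30.8 g=21; 280 r=31.8 g=25; 300 r=33.2 g=22; 320 r=39.3 g=20; 340 r=33.8 g=25; 
knob [0.635  0.0522]
[[401.0927  78.267 ]] [[390.2754  82.5082]] [[415.3956  44.7703]] [[399.2822  55.6015]]
w_v [([377, 36, 33, 32, 681], [393.5, 52.1])]
w15 [([382, 0, 45, 36, 764], [400.7, 19.1])]
[ 1.1158  0.614  -0.2035]
```

```bash
python3 -c "
from h import *
t=np.radians(-4.717);V=np.array([[np.cos(t),-np.sin(t)],[np.sin(t),np.cos(t)]]);o=np.array([.5663-.0006,-.0566-.0009])
for fn,c in(('w_v',[393.5,52.1]),):
    W=toW(fn,[c],[.109])[0]; l=V.T@(W[:2]-o)-[0,.115]; print(fn,W,l,np.hypot(*l),np.degrees(np.arctan2(l[1],l[0])))
print(toP('w15',W),toP('w15',[*W[:2],.13]),toP('w15',[*W[:2],.086]))
a=V@[0,.115]+o;print('axis',a)
for d in range(0,30,5):
    k=a+V@(.06*np.array([np.cos(np.radians(d)),np.sin(np.radians(d))])); print(d,k,toP('w_v',[*k,.13])[0],toP('w_v',[*k,.086])[0])
"
```

```text
w_v [0.6338 0.0756 0.109 ] [0.0569 0.0233] 0.061507184986796054 22.257989209501517
[[403.9139  13.2812]] [[412.1567   4.0634]] [[396.3684  21.7357]]
axis [0.5752 0.0571]
0 [0.635  0.0522] [401.0927  78.267 ] [390.2754  82.5082]
5 [0.6352 0.0574] [401.198   71.5319] [390.3357  76.6549]
10 [0.6349 0.0626] [400.735   64.7921] [389.9015  70.8025]
15 [0.6342 0.0678] [399.7012  58.0998] [388.9715  64.9962]
20 [0.633  0.0729] [398.0986  51.508 ] [387.5483  59.2819]
25 [0.6314 0.0779] [395.934  45.07 ] [385.6387  53.7054]
```

The crank currently stands at about 22° (radius check 61.5 mm against 60), with the knob at about (0.633, 0.075). I'll move over it and view again.

>>> servo_tool(commands=[[0.6, [0.4, 0.15, 0], 0], [0.6, [0.8, 0.3, 0], 0], [0.6, [1, 0.4, 0], 0], [0.6, [1, 0.4, 0], 0], [0.6, [1, 0.4, 0], 0]])

```text
clock: 32.95
tcp_pos: [0.6126, 0.0433, 0.1787]
tool_rot: [-0.001, 0.735, 0.678, -0.001]
ft_force: [-0.5, -0.3, 0.0]
opening: 0.0565
grip_force: 0.0
```

```bash
python3 -c "
from h import *
p,M,y=tool();print(p,y);grab('wrist','w16')
g=cv2.imread('pics/w16.png').max(2); m=(g<45).astype(np.uint8); N,l,st,ce=cv2.connectedComponentsWithStats(m)
L=[(st[i].tolist(),ce[i].round(1).tolist()) for i in range(1,N) if st[i,4]>150 and st[i,1]<250];print(L)
for b,c in L: print(toW('w16',[c],[.109])[0],go([*toW('w16',[c],[.109])[0][:2],.097]))
print(toP('w16',[[.633,.0751,.13],[.633,.0751,.086]]))
"
```

```text
[0.6126 0.0433 0.1787] 85.35541298521174
[([326, 149, 33, 37, 942], [341.3, 166.9]), ([233, 234, 33, 80, 1138], [250.1, 280.0]), ([370, 234, 33, 80, 1129], [385.1, 280.2])]
[0.6332 0.0748 0.109 ] [0.3417 0.1796 0.8206]
[ 0.5574 -0.0072  0.109 ] [-0.5376 -0.5077  0.8206]
[ 0.6613 -0.0157  0.109 ] [-0.5368  0.5344  0.8206]
[[343.07   171.4083]
 [339.1715 162.0143]]
```

>>> servo_tool(commands=[[0.6, [0.2, 0.1, 0], 0], [0.6, [0.34, 0.18, 0], 0], [0.6, [0.34, 0.18, 0.2], 0], [0.6, [0.34, 0.18, 0.4], 0], [0.6, [0.34, 0.18, 0.6], 0], [0.6, [0.34, 0.18, 0.75], 0], [0.6, [0.34, 0.18, 0.8], 0], [0.6, [0.34, 0.18, 0.8], 0], [0.1, [0.34, 0.18, 0.8], 0], [0.1, [0.34, 0.18, 0.8], 0], [0.1, [0.34, 0.18, 0.8], 0], [0.1, [0.34, 0.18, 0.8], 0], [0.1, [0.34, 0.18, 0.8], 0], [0.1, [0.34, 0.18, 0.8], 0], [0.1, [0.34, 0.18, 0.8], 0], [0.1, [0.34, 0.18, 0.8], 0]], force=15)

```text
clock: 34.33
tcp_pos: [0.6329, 0.0747, 0.1008]
tool_rot: [-0.001, 0.736, 0.677, -0.001]
ft_force: [-8.3, -0.6, 5.8]
opening: 0.0219
grip_force: 15.0
```

```bash
python3 -c "
from h import *
s=sense();p,M,y=tool();print(s['clock'],s['ft_force'],s['opening'],s['grip_force'],p,y)
t=np.radians(-4.717);V=np.array([[np.cos(t),-np.sin(t)],[np.sin(t),np.cos(t)]]);a=np.array([.5752,.0571])
l=V.T@(p[:2]-a);print(l,np.hypot(*l),np.degrees(np.arctan2(l[1],l[0])))
th=np.radians(np.r_[np.arange(22,120,4),117,120]);th0=th[0]
for d in range(24,122,4):
    k=a+V@(.06*np.array([np.cos(np.radians(d)),np.sin(np.radians(d))]));print(d,go([*k,p[2]])[:2].round(3),end='; ')
"
```

```text
34.3333 [-8.2781 -0.5753  5.8368] 0.021860906807820848 15.006947815418243 [0.6329 0.0747 0.1008] 85.25362724825298
[0.056  0.0223] 0.06032361648512448 21.727061460900803
24 [ 0.021 -0.012]; 28 [ 0.058 -0.031]; 32 [ 0.095 -0.052]; 36 [ 0.129 -0.075]; 40 [ 0.162 -0.101]; 44 [ 0.193 -0.129]; 48 [ 0.222 -0.159]; 52 [ 0.249 -0.191]; 56 [ 0.274 -0.225]; 60 [ 0.296 -0.261]; 64 [ 0.316 -0.298]; 68 [ 0.333 -0.336]; 72 [ 0.347 -0.375]; 76 [ 0.359 -0.415]; 80 [ 0.367 -0.456]; 84 [ 0.373 -0.498]; 88 [ 0.376 -0.54 ]; 92 [ 0.376 -0.582]; 96 [ 0.373 -0.623]; 100 [ 0.367 -0.665]; 104 [ 0.359 -0.706]; 108 [ 0.347 -0.746]; 112 [ 0.333 -0.785]; 116 [ 0.316 -0.824]; 120 [ 0.296 -0.861];
```

The knob is gripped (radius 60.3 mm, angle 21.7°). I'll swing the crank to about 96° first.

>>> servo_tool(commands=[[0.1, [0.021, -0.012, 0], 0], [0.1, [0.058, -0.031, 0], 0], [0.1, [0.095, -0.052, 0], 0], [0.1, [0.129, -0.075, 0], 0], [0.1, [0.162, -0.101, 0], 0], [0.1, [0.193, -0.129, 0], 0], [0.1, [0.222, -0.159, 0], 0], [0.1, [0.249, -0.191, 0], 0], [0.1, [0.274, -0.225, 0], 0], [0.1, [0.296, -0.261, 0], 0], [0.1, [0.316, -0.298, 0], 0], [0.1, [0.333, -0.336, 0], 0], [0.1, [0.347, -0.375, 0], 0], [0.1, [0.359, -0.415, 0], 0], [0.1, [0.367, -0.456, 0], 0], [0.1, [0.373, -0.498, 0], 0], [0.1, [0.376, -0.54, 0], 0], [0.1, [0.376, -0.582, 0], 0], [0.1, [0.373, -0.623, 0], 0], [0.1, [0.373, -0.623, 0], 0]])

```text
clock: 36.0
tcp_pos: [0.5743, 0.12, 0.101]
tool_rot: [-0.001, 0.735, 0.678, 0.002]
ft_force: [-1.1, 16.0, 4.5]
opening: 0.0215
grip_force: 15.0
```

```bash
cat > k.py <<'E'
from h import *
s=sense();p,M,y=tool();print(s['clock'],s['ft_force'],s['opening'],s['grip_force'],p,y)
t=np.radians(-4.717);V=np.array([[np.cos(t),-np.sin(t)],[np.sin(t),np.cos(t)]]);a=np.array([.5752,.0571])
l=V.T@(p[:2]-a);print(l,np.hypot(*l),np.degrees(np.arctan2(l[1],l[0])))
for d in range(96,126,3):
    k=a+V@(.06*np.array([np.cos(np.radians(d)),np.sin(np.radians(d))]));print(d,go([*k,p[2]])[:2].round(3),end='; ')
E
python3 k.py
```

```text
36.0 [-1.1414 15.9795  4.4997] 0.021528583236396334 15.001174360513687 [0.5743 0.12   0.101 ] 85.30669382227384
[-0.006   0.0626] 0.06290661429777782 95.51255496405017
96 [-0.029 -0.002]; 99 [-0.034 -0.033]; 102 [-0.039 -0.064]; 105 [-0.047 -0.095]; 108 [-0.055 -0.125]; 111 [-0.066 -0.155]; 114 [-0.078 -0.184]; 117 [-0.091 -0.212]; 120 [-0.106 -0.24 ]; 123 [-0.123 -0.266];
```

>>> servo_tool(commands=[[0.1, [0.01, -0.015, 0], 0], [0.1, [0.015, -0.031, 0], 0], [0.1, [0.013, -0.047, 0], 0], [0.1, [0.01, -0.062, 0], 0], [0.1, [0.006, -0.078, 0], 0], [0.1, [0.002, -0.093, 0], 0], [0.1, [-0.002, -0.108, 0], 0], [0.1, [-0.006, -0.123, 0], 0], [0.1, [-0.006, -0.123, 0], 0], [0.1, [-0.006, -0.123, 0], 0]])

```text
clock: 36.83
tcp_pos: [0.5622, 0.119, 0.1009]
tool_rot: [-0.001, 0.736, 0.677, 0.001]
ft_force: [0.4, 7.5, 6.9]
opening: 0.0221
grip_force: 15.0
```

```bash
python3 k.py
```

```text
36.8333 [0.4206 7.5367 6.8813] 0.0221052690193525 15.001004040241241 [0.5622 0.119  0.1009] 85.27524276536207
[-0.018   0.0607] 0.06328467133659704 106.52744623415903
96 [-0.01   0.117]; 99 [-0.014  0.086]; 102 [-0.02   0.055]; 105 [-0.027  0.025]; 108 [-0.036 -0.005]; 111 [-0.047 -0.035]; 114 [-0.059 -0.064]; 117 [-0.072 -0.092]; 120 [-0.087 -0.12 ]; 123 [-0.104 -0.147];
```

>>> servo_tool(commands=[[0.1, [-0.005, -0.015, 0], 0], [0.1, [-0.01, -0.03, 0], 0], [0.1, [-0.015, -0.045, 0], 0], [0.1, [-0.02, -0.059, 0], 0], [0.1, [-0.025, -0.07, 0], 0], [0.1, [-0.025, -0.07, 0], 0], [0.1, [-0.025, -0.07, 0], 0]])

```text
clock: 37.42
tcp_pos: [0.555, 0.1171, 0.1009]
tool_rot: [-0.001, 0.736, 0.677, 0.001]
ft_force: [-1.2, 6.9, 6.1]
opening: 0.0217
grip_force: 15.0
```

```bash
python3 k.py
```

```text
37.4167 [-1.2375  6.8599  6.0691] 0.02168089959675294 15.001124739646912 [0.555  0.1171 0.1009] 85.27420011097159
[-0.0251  0.0581] 0.06331223933094471 113.31182746244346
96 [0.015 0.188]; 99 [0.011 0.157]; 102 [0.005 0.126]; 105 [-0.002  0.095]; 108 [-0.011  0.065]; 111 [-0.021  0.036]; 114 [-0.033  0.007]; 117 [-0.047 -0.022]; 120 [-0.062 -0.049]; 123 [-0.078 -0.076];
```

>>> servo_tool(commands=[[0.1, [-0.005, -0.01, 0], 0], [0.1, [-0.01, -0.02, 0], 0], [0.1, [-0.013, -0.028, 0], 0], [0.1, [-0.013, -0.028, 0], 0], [0.1, [-0.013, -0.028, 0], 0]])

```text
clock: 37.83
tcp_pos: [0.5525, 0.1162, 0.1009]
tool_rot: [-0.0, 0.736, 0.677, 0.001]
ft_force: [2.4, 8.2, 3.4]
opening: 0.0219
grip_force: 15.0
```

>>> servo_tool(commands=[[0.1, [-0.005, -0.01, 0], 0], [0.1, [-0.01, -0.02, 0], 0], [0.1, [-0.013, -0.028, 0], 0], [0.1, [-0.013, -0.028, 0], 0], [0.1, [-0.013, -0.028, 0], 0]])

```text
clock: 38.25
tcp_pos: [0.5504, 0.1153, 0.101]
tool_rot: [0.0, 0.736, 0.677, 0.002]
ft_force: [8.6, 9.5, 0.9]
opening: 0.0217
grip_force: 15.0
```

```bash
python3 k.py
```

```text
38.25 [8.5731 9.5153 0.9487] 0.021749941498081758 15.001103729009628 [0.5504 0.1153 0.101 ] 85.27726264711977
[-0.0295  0.056 ] 0.06326687125032207 117.78227791154163
96 [0.037 0.232]; 99 [0.033 0.201]; 102 [0.027 0.17 ]; 105 [0.02 0.14]; 108 [0.011 0.109]; 111 [0.   0.08]; 114 [-0.012  0.051]; 117 [-0.025  0.023]; 120 [-0.04  -0.005]; 123 [-0.057 -0.032];
```

>>> servo_tool(commands=[[0.1, [-0.007, -0.015, 0], 0], [0.1, [-0.014, -0.03, 0], 0], [0.1, [-0.02, -0.04, 0], 0], [0.1, [-0.02, -0.04, 0], 0], [0.1, [-0.02, -0.04, 0], 0]])

```text
clock: 38.67
tcp_pos: [0.5475, 0.113, 0.1012]
tool_rot: [0.002, 0.736, 0.677, 0.003]
ft_force: [18.8, 5.2, -3.1]
opening: 0.0219
grip_force: 15.0
```

```bash
python3 k.py
```

```text
38.6667 [18.7541  5.1916 -3.1353] 0.02185688056087313 14.98266376554966 [0.5475 0.113  0.1012] 85.25725722607032
[-0.0322  0.0534] 0.06232156944673096 121.05931421726902
96 [0.063 0.259]; 99 [0.059 0.228]; 102 [0.053 0.197]; 105 [0.046 0.166]; 108 [0.037 0.136]; 111 [0.026 0.107]; 114 [0.014 0.077]; 117 [0.001 0.049]; 120 [-0.014  0.022]; 123 [-0.031 -0.005];
```

The jaw is tight: resistance at the knob is rising (about 19 N) near 120°. I'll relieve, release, rise and check.

>>> servo_tool(commands=[[0.1, [0.01, 0.025, 0], 0], [0.1, [0.01, 0.025, 0], 0], [0.4, [0.01, 0.025, 0], 0], [0.5, [0.01, 0.025, 0], 0], [0.5, [0.01, 0.025, 0], 0], [0.5, [0.01, 0.025, 0], 0], [0.5, [0.01, 0.025, 0], 0], [0.5, [0.01, 0.025, -0.2], 0], [0.5, [0.01, 0.025, -0.5], 0], [0.5, [0.01, 0.025, -0.9], 0], [0.5, [0.01, 0.025, -1], 0], [0.5, [0.01, 0.025, -1], 0]])

```text
clock: 39.67
tcp_pos: [0.5489, 0.1128, 0.2036]
tool_rot: [0.001, 0.736, 0.677, 0.002]
ft_force: [1.4, 0.2, -0.5]
opening: 0.0472
grip_force: 0.0
```

>>> servo_tool(commands=[[0.5, [-0.4, 0, 0], 0], [0.5, [-0.8, 0.1, 0], 0], [0.5, [-1, 0.1, 0], 0], [0.5, [-1, 0.1, 0], 0], [0.5, [-1, 0.1, 0], 0]])

```text
clock: 40.08
tcp_pos: [0.5491, 0.0115, 0.1991]
tool_rot: [-0.001, 0.736, 0.676, -0.001]
ft_force: [0.3, -0.2, -0.0]
opening: 0.0469
grip_force: 0.0
```

```bash
python3 - <<'E'
from h import *
s=sense();p,M,y=tool();print(s['clock'],s['ft_force'],s['opening'],p,y);grab('wrist','w17')
t=np.radians(-4.717);V=np.array([[np.cos(t),-np.sin(t)],[np.sin(t),np.cos(t)]]);o=np.array([.5657,-.0575])
g=cv2.imread('pics/w17.png');gm=g.max(2);N,l,st,ce=cv2.connectedComponentsWithStats((gm<45).astype(np.uint8))
for i in range(1,N):
    if st[i,4]>150:
        W=toW('w17',[ce[i]],[.109])[0][:2];q=V.T@(W-o)-[0,.115];print(st[i],q,np.hypot(*q),np.degrees(np.arctan2(q[1],q[0])))
c=V@[0,0]+o
disc('w17',[*c,.114],0)
gg=cv2.cvtColor(g,cv2.COLOR_BGR2GRAY)
q=toP('w17',[[*(V@[-.02,y]+o),.11] for y in np.arange(.022,.058,.001)]).astype(int)
print([int(gg[v,u]) for u,v in q])
E
```

```text
40.0833 [ 0.3489 -0.2301 -0.0303] 0.04694284900155557 [0.5491 0.0115 0.1991] 85.1354018245803
[296  48  31  35 842] [-0.0255  0.0565] 0.06196347745751559 114.34476418314924
[246 234  28  81 993] [-0.0685 -0.1124] 0.13168078116651402 -121.35722944846123
[361 234  29  81 988] [ 0.0258 -0.1128] 0.11570983000817113 -77.10386286541268
[   79   277   146   123 13614] [-0.1733 -0.172 ] 0.2441632209375257 -135.20309480468185
[  411   277   146   116 12101] [ 0.1279 -0.1658] 0.20941484273274402 -52.34500987356294
[544 386  96  14 416] [ 0.269  -0.2455] 0.3641989501130677 -42.38423846574906
[  0 388  90  12 363] [-0.3094 -0.2451] 0.39470177769668513 -141.61005404183473
0 r=32.0 g=9; 20 r=31.0 g=9; 40 r=33.8 g=9; 60 r=32.0 g=18; 80 r=32.8 g=17; 100 r=32.8 g=16; 120 r=35.5 g=18; 140 r=33.8 g=18; 160 r=31.2 g=21; 180 r=31.2 g=22; 200 r=34.5 g=20; 220 r=33.2 g=11; 240 r=29.8 g=20; 260 r=27.2 g=22; 280 r=28.0 g=20; 300 r=30.5 g=21; 320 r=31.5 g=20; 340 r=38.5 g=7; 
[245, 147, 127, 124, 125, 118, 253, 254, 254, 254, 254, 254, 235, 218, 218, 218, 219, 219, 219, 221, 221, 221, 222, 222, 222, 221, 189, 156, 86, 83, 82, 83, 83, 82, 83, 83]
```

The knob reads about 115° (2.0 rad, jaw ≈ 9 mm), the cover is centred on the stack within 1–2 mm, and the arm is clear. I'll hand it in.

```bash
python3 -c "
from workcell import *
print(job_done())"
```

```text
the job is handed in; nothing more can be done
None
```

I stacked the barrel (flange down), spacer and cover in the pocket, cranked the jaw tight on them (about 2.0 rad, 9 mm by camera estimate) and handed the job in at about 40 s; no verdict came back.

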